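Hang the washed sample bottle to drain

ROBOT

A 6-joint arm with a two-finger parallel gripper is mounted at the origin on the work surface. World frame = base frame: x ahead of the robot, y to its left, z up, the work surface at z = 0. Lengths are in mm, angles in rad, forces in N, time in s.
With the tool pointing down it reaches from about 350 to 975 mm from the base axis. Payload 7.1 kg.
Tool frame: the origin (TCP) lies on the centre line of the jaws, within the pads' length; the fingertips stand 17 mm ahead of it and the grasp point (between the pads) lies 2 mm behind it; z points along the fingers, y is the direction in which the jaws open and shut (so a half turn about z gives the same grasp; the last joint's range is limited). The gripper opens to 88 mm and grips with 3 to 60 N. Pads are 20 mm wide; open, the fingers measure 115 mm over their backs; the gripper's body (75 mm by 178 mm) begins 61 mm behind the grasp point.
Start: joints at [1.32, 0.423, 1.63, -0, 1.089, -0.019], TCP at [143.55, 608.275, 239.675] pointing down, gripper open.
Joint ranges: [-3, 3], [-0.9, 2.11], [0.09, 2.58], [-1.31, 4.45], [0.11, 2.69], [-2.54, 2.54]. Speed limits (rad/s): [2.39, 2.39, 3.01, 3.14, 3.14, 3.14].

INTERFACE

Orientations are given as a rotation vector (axis times angle).
In Python, from workcell import ctrl, imaging, workorder gives the robot as it stands. The module is installed in compiled form; this text tells all that it offers.
- The arm moves only by the shell command python3 -m crank 'ROWS' [OPENING]. ROWS is JSON, a list of rows, each an object with "travel": the shift along the tool's x, y, z as a fraction of full scale, a list of three; "turn": the turn about the tool's z as a fraction of full scale. In form: [{"travel": [dx, dy, dz], "turn": turn}, ...]. A call has 1 to 20 rows; each row shifts and turns the pose as measured when the row begins, along the tool's axes as they then stand; what a row does not reach is not made up. Full scale, the value 1, is 5 cm for a shift and 0.1 rad for a turn. A row lasts 1/10 s, in which the tool goes at most 50 mm and 8.59 degrees, less where a joint would pass 70% of its speed; a pose out of reach is approached as far as the arm can. A call with a number of a shift or a turn outside -1 to 1 is refused whole. A call with a gripper value outside its range is refused whole. OPENING is the gripper command: -1 is shut, 1 is fully open, values between are in proportion, set as the call begins (- or left out, the last holds). The fingers move at their own pace and stop on an object; the grip force is fixed at half the most. Time passes only in rows, so rows that do not move let the fingers close. It gives the time, the measured TCP pose, the force and the opening at its end, in the units of the state.
- ctrl.get_obs(): the state, without advancing time (a new reading comes with each control period).
- imaging.get_image(name): name is "scene" or "top" or "wrist"; returns the picture (400x640x3 uint8, blue, green, red); there is no depth.
- imaging.camera_info(name): a dict with "camera_matrix" (3x3 intrinsics, pixels), "k1" (the pictures are not rectified: a ray, as slopes to the right and down, at radius r is drawn at 1 + k1 r^2 times it, then the intrinsics apply), "rvec" (rotation vector, rad) and "tvec" (3), from world to camera coordinates, as OpenCV has them. Camera axes: x right, y down, z forward; pixel columns grow to the right and rows downward; lengths in mm; the calibration is good to about 2 mm. A picture is of the moment at which its call begins: read the wrist's pose just before it. camera_info takes no time and is no camera call; for the wrist camera it gives the pose at the moment of the call.
- workorder.close_job(): hands the job in, once; it reports no verdict.
The state is a dict: "t": time; "qpos": joint angles; "qvel": joint speeds; "joint_torque": joint torques, N m; "ee_pos": TCP position; "orientation": TCP orientation; "ft_force": force on the tool from outside, world axes, zero at the start; "moment": the same for the moment, N m; "width": finger opening in mm.
Only numpy, scipy, OpenCV 4.12 (cv2) and the standard library are available. Lean on these libraries where they do the work, as an engineer would, in place of code of your own. Each camera call takes 0.05 s, during which the arm holds its last target.

TASK

The drip tray of the green draining rack has been left pulled out after emptying: first push it fully home under the rack. Then take the washed square bottle from the mat, turn it upside down and lower it gently, without dropping it, mouth down over the tall peg until its rim stands on the peg's foot, and let go. Leave the beaker and flask on the rack, and the wash bottle and brush on the bench, as they are.

Things in the scene. Friction and masses are not known exactly. Their poses are not given: they have to be found in the camera images.
- rack: Fixed green wire draining rack, 330 mm wide (y), 170 mm deep (x). Origin on the bench under its centre, +x to its rear, open front at -x. Deck top 42 mm up; rear guard wire 78 mm up. Front row 15 mm before the centre, at y -100, 0, +100 mm: one tall free peg, two short ones with beaker and flask, in any order. Back row 55 mm behind the centre: four empty short pegs, tops 95 mm up
- drip_tray (a joint): Travel in m of the grey drip tray (300 mm wide, 175 mm deep, 26 mm high) sliding under the rack's deck along the rack's x: 0 is fully home against its stop, larger is farther out of the front (to the rack's -x), at most 0.09. It stays where it is left and takes about 2 N to slide
- drip_tray_front (a point): On the upright outer face of the tray's front wall, midway along its width, 20 mm above the bench; moves with the tray. That face looks to the rack's -x, runs from 2 to 28 mm above the bench, and when home stands 15 mm in front of the wire deck
- tall_peg: Fixed upright white peg for the bottle. Origin on its axis at the underside of its foot, 42 mm above the bench, z up. The foot is a six-armed star 46 mm across and 8 mm high on whose top the bottle's rim is to stand; the post is 16 mm in diameter with a round tip 98 mm above the origin
- tall_peg_tip (a point): Top of the tall peg, on its axis
- bottle: Loose empty white rigid plastic bottle of square section 52 x 52 mm, 135 mm long, about 75 g, lying on a flat side on the mat. Origin on its long axis at the outside of its closed base; +x along the axis to the mouth; y, z square to its flats. Square body x 0 to 92 mm, shoulder to 108, round neck 36 mm in diameter to 135. Hollow, walls 3 mm; open mouth 29 mm in inner diameter
- bottle_mouth (a point): Centre of the bottle's rim, at the open end, 135 mm along its x
- mat: Fixed dark draining mat, 240 mm (x) by 280 mm (y), 4 mm thick, lying on the bench; origin under its centre
- beaker: Glass beaker, 60 mm in diameter, 80 mm tall, mouth down on a short peg of the front row. Origin at the centre of its rim (50 mm above the bench), z up. Leave alone
- flask: Glass conical flask, 64 mm at the base, 105 mm tall, mouth down on a short peg of the front row. Origin at the centre of its rim (50 mm above the bench), z up. Leave alone
- wash_bottle: White wash bottle with red cap and nozzle, 66 mm in diameter, 200 mm tall, standing on the bench. Origin at the centre of its underside. Leave alone
- brush: Bottle brush 290 mm long lying on the bench, white bristles (33 mm thick) and blue handle. Origin on the bench near mid-length, +x to the bristles. Leave alone
Not all that is in view belongs to the job. Leave any black or orange look-alike of the bottle alone.

How it is judged (in metres and radians):
On the way, in this order (a step that is already met when the one before it is completed fails the run):
1. the drip tray is pushed fully home (value of joint drip_tray below 0.005 m), for 0.2 s.
2. the bottle is mouth down over the tall peg, its rim on the peg's foot (z of bottle_mouth in the frame of tall_peg below 0.013 m and horizontal distance between bottle_mouth and tall_peg below 0.011 m and angle between bottle's own x axis and vertical above 3 rad), for 0.2 s.
At the end, for the whole second after the job is handed in: The drip tray is within 5 mm of fully home, and the bottle stands at rest mouth down on the tall peg: its rim on the peg's foot (rim centre 4 to 13 mm above the peg's origin and within 11 mm of its axis), upright within 8 degrees (all of step 2 and value of joint drip_tray below 0.005 m and z of bottle_mouth in the frame of tall_peg above 0.004 m and linear speed of bottle below 0.02 m/s); the robot touches nothing.
It fails at once if the bottle is dropped or slammed down over the peg (faster than 0.4 m/s while the peg is inside it) (horizontal distance between bottle_mouth and tall_peg below 0.02 m and z of bottle_mouth in the frame of tall_peg below 0.095 m and linear speed of bottle above 0.4 m/s).
It fails at once if the beaker is moved more than 15 mm (distance of beaker from where it was at the start of the episode above 0.015 m).
It fails at once if the flask is moved more than 15 mm (distance of flask from where it was at the start of the episode above 0.015 m).
It fails at once if the wash bottle is moved more than 20 mm (distance of wash_bottle from where it was at the start of the episode above 0.02 m).
It fails at once if the brush is moved more than 20 mm (distance of brush from where it was at the start of the episode above 0.02 m).
It also fails if it takes over 66 s, if anything falls off the work surface, if the arm or the gripper's body presses on something with over 40 N, if the wrist force passes 120 N, or if a joint passes its speed limit or range.

## Working session

There is one attempt and no reset: what is moved stays moved. The work goes in short steps, Python scripts to look and compute and a shell command to move; the robot and the scene stay as the last step left them, time stands still between calls to the robot, and variables do not carry over. Pictures are saved under pics/ and viewed, and the job is handed in when it is done.

```bash
mkdir -p pics; ls; python3 - <<'E'
from workcell import ctrl, imaging, workorder
import cv2
print(ctrl.get_obs())
for n in("scene","top","wrist"):
    cv2.imwrite(f"pics/{n}0.png",imaging.get_image(n)); print(n,imaging.camera_info(n))
E
```

```text
pics
{'t': 0.0, 'qpos': array([ 1.32000089e+00,  4.23811947e-01,  1.63072241e+00, -3.69770930e-05,
        1.08859703e+00, -1.90222684e-02]), 'qvel': array([-0.00135146,  0.00192508,  0.00072437,  0.0006902 , -0.00051737,
       -0.00095859]), 'joint_torque': array([-1.27664996e-03, -5.44613957e+01, -2.73658043e+01,  6.43929234e-02,
        2.28743203e-02, -8.66793152e-05]), 'ee_pos': array([143.42618491, 607.75583067, 238.9069877 ]), 'orientation': array([-3.63207028e-01, -3.12034979e+00,  2.40186710e-03]), 'ft_force': array([-0.2973868 , -0.3155484 ,  0.45494916]), 'moment': array([-0.00710016, -0.00253433, -0.0040198 ]), 'width': 87.50725580986709}
scene {'camera_matrix': array([[428.10274255,   0.        , 312.03777538],
       [  0.        , 428.10274255, 200.49105919],
       [  0.        ,   0.        ,   1.        ]]), 'k1': 0.037972493743484985, 'rvec': array([ 1.99306847,  1.0594241 , -0.50443746]), 'tvec': array([-278.86261394, -139.0959733 , 1717.34632197])}
top {'camera_matrix': array([[382.41800425,   0.        , 312.11816537],
       [  0.        , 382.41800425, 197.92685239],
       [  0.        ,   0.        ,   1.        ]]), 'k1': -0.008341635454598517, 'rvec': array([ 2.12260863, -2.11413776,  0.20995026]), 'tvec': array([   4.72753164,  514.70888065, 1164.11309822])}
wrist {'camera_matrix': array([[303.93939124,   0.        , 316.42258563],
       [  0.        , 303.93939124, 203.08228563],
       [  0.        ,   0.        ,   1.        ]]), 'k1': -0.04528440198663627, 'rvec': array([-2.3006283 , -1.8220866 , -0.22866344]), 'tvec': array([-624.88927441,  -31.48099447,  390.06786166])}
```

View pics/scene0.png

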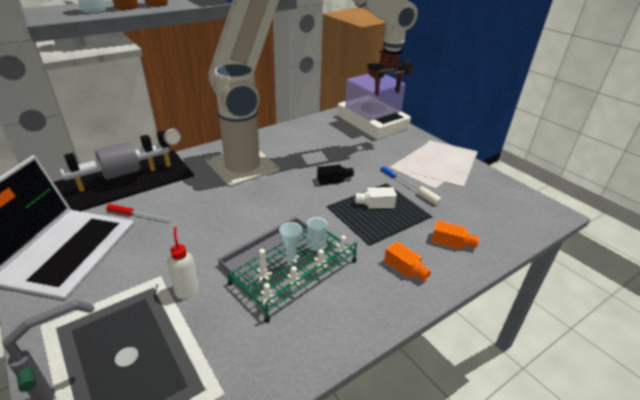

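View pics/top0.png

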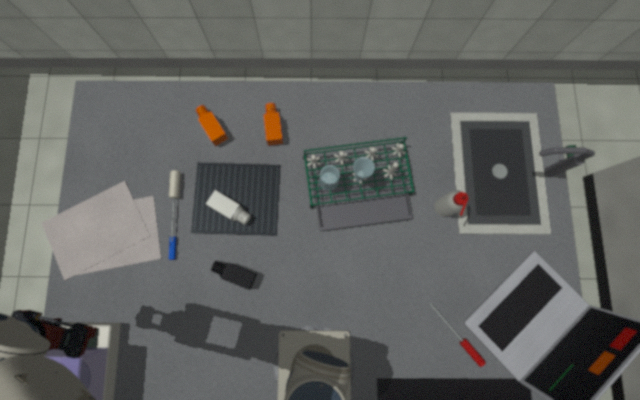

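View pics/wrist0.png

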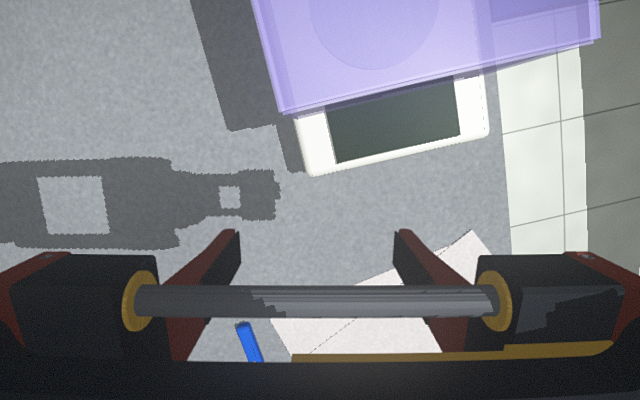

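```bash
cat > h.py <<'E'
from workcell import ctrl, imaging, workorder
import cv2, numpy as np
from scipy.spatial.transform import Rotation as R
def ray(ci,uv):
    K=ci["camera_matrix"]; d=(np.array(uv,float)-K[:2,2])/K[0,0]
    u=d.copy()
    for _ in range(20): u=d/(1+ci["k1"]*(u@u))
    Rm=cv2.Rodrigues(ci["rvec"])[0]; c=-Rm.T@ci["tvec"]
    return c, Rm.T@np.array([u[0],u[1],1])
def at_z(ci,uv,z):
    c,v=ray(ci,uv); return c+v*(z-c[2])/v[2]
def proj(ci,P):
    Rm=cv2.Rodrigues(ci["rvec"])[0]; p=(np.atleast_2d(P)@Rm.T)+ci["tvec"]
    u=p[:,:2]/p[:,2:]; u=u*(1+ci["k1"]*(u**2).sum(1,keepdims=True))
    return u*ci["camera_matrix"][0,0]+ci["camera_matrix"][:2,2]
def tri(obs):
    A=[];b=[]
    for ci,uv in obs:
        c,v=ray(ci,uv); v=v/np.linalg.norm(v); M=np.eye(3)-np.outer(v,v); A.append(M); b.append(M@c)
    return np.linalg.lstsq(np.vstack(A),np.hstack(b),rcond=None)[0]
def crop(img,x0,x1,y0,y1,s,name):
    cv2.imwrite(name,cv2.resize(img[y0:y1,x0:x1],None,fx=s,fy=s,interpolation=cv2.INTER_CUBIC))
E
python3 - <<'E'
from h import *
t=cv2.imread("pics/top0.png"); s=cv2.imread("pics/scene0.png")
crop(t,295,425,130,235,6,"pics/t_rack.png")
crop(s,215,365,210,320,5,"pics/s_rack.png")
crop(t,190,290,155,295,4,"pics/t_bot.png")
E
```

```text
(no output)
```

View pics/t_rack.png

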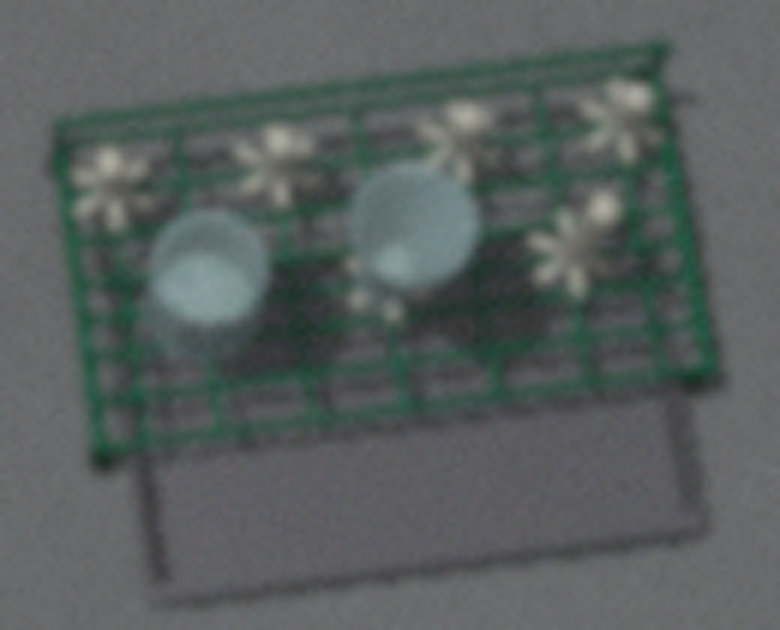

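View pics/s_rack.png

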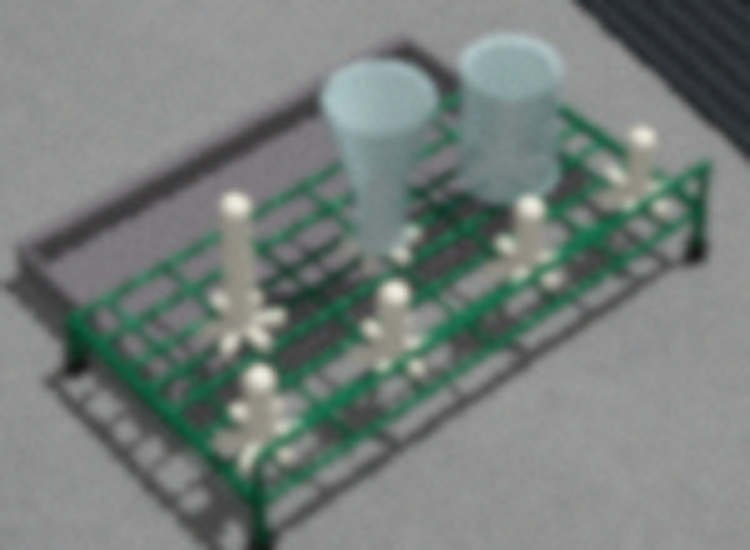

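View pics/t_bot.png

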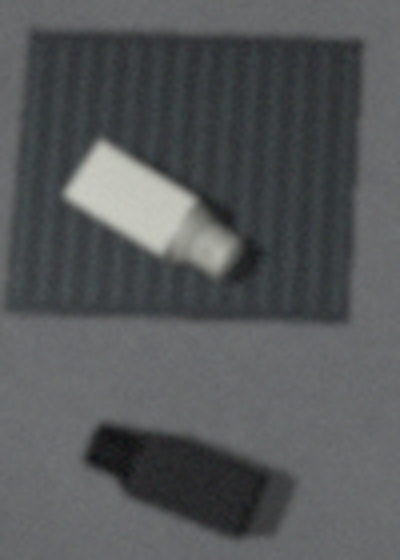

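```bash
python3 - <<'E'
from h import *
T=imaging.camera_info("top"); S=imaging.camera_info("scene")
tb=lambda x,y:(190+x/4-.375,155+y/4-.375)
for p in [(100,138),(62,192),(197,203),(160,258),(81,165),(178.5,230)]: print("bot",at_z(T,tb(*p),56).round(1))
b=at_z(T,tb(81,165),56)[:2]; f=at_z(T,tb(178.5,230),56)[:2]; print(np.linalg.norm(f-b), np.degrees(np.arctan2(*(f-b)[::-1])))
print("mouth",at_z(T,tb(225,258),30))
tr=lambda x,y:(295+x/6-.4,130+y/6-.4); sr=lambda x,y:(215+x/5-.4,210+y/5-.4)
print("tip",tri([(T,tr(604,207)),(S,sr(235,202))]), at_z(T,tr(604,207),137))
print("foot",at_z(T,tr(570,247),50),at_z(S,sr(240,318),50))
for n,p in dict(b1=(110,160),b2=(280,140),b3=(466,117),b4=(634,95)).items(): print(n,at_z(T,tr(*p),92))
for n,p in dict(fl=(97,455),fr=(710,380)).items(): print(n,at_z(T,tr(*p),42))
for n,p in dict(bl=(60,130),br=(660,50)).items(): print(n,at_z(T,tr(*p),78))
for n,p in dict(tl=(155,603),tr=(705,533)).items(): print(n,at_z(T,tr(*p),28))
E
```

```text
bot [540.9 316.8  56. ]
bot [497.1 344.4  56. ]
bot [488.8 237.5  56. ]
bot [445.  264.6  56. ]
bot [518.9 330.6  56. ]
bot [467.2 251.1  56. ]
94.87777198293668 -123.0616749529019
mouth [448.84949957 218.29979665  30.        ]
tip [ 601.866668   -242.37981839  137.54154342] [ 602.08262751 -242.39731649  137.        ]
foot [ 605.23652618 -242.88071236   50.        ] [ 600.60990362 -243.31888044   50.        ]
b1 [639.67352011   4.76497169  92.        ]
b2 [650.97655321 -84.2063404   92.        ]
b3 [ 664.02482509 -181.98525836   92.        ]
b4 [ 676.55592585 -270.75124371   92.        ]
fl [492.02025631  10.99544791  42.        ]
fr [ 534.12553245 -316.93347102   42.        ]
bl [660.55931739  31.3082159   78.        ]
br [ 706.72017863 -289.10711858   78.        ]
tl [414.86593374 -20.10972306  28.        ]
tr [ 453.50614245 -314.0599717    28.        ]
```

```bash
cat >> h.py <<'E'
def go(tx,ty,tz,yaw_y=None):
    o=ctrl.get_obs(); Rm=R.from_rotvec(o["orientation"]).as_matrix()
    d=Rm.T@(np.array([tx,ty,tz])-o["ee_pos"])
    print("t",round(o["t"],2),"pos",o["ee_pos"].round(1),"q",o["qpos"].round(2),"y-ang",np.degrees(np.arctan2(Rm[1,1],Rm[0,1])).round(1),"z",Rm[:,2].round(3))
    print("units tool xyz",(d/50).round(2),"F",o["ft_force"].round(1),"w",round(o["width"],1))
    if yaw_y is not None:
        a=np.radians(yaw_y); y=Rm.T@np.array([np.cos(a),np.sin(a),0]); print("turn units",(np.arctan2(-y[0],y[1])/0.1).round(2))
E
python3 -m crank '[{"travel":[-0.6,-0.6,0],"turn":0},{"travel":[-0.6,-0.6,0],"turn":0},{"travel":[-0.6,-0.6,0],"turn":0},{"travel":[-0.6,-0.6,0],"turn":0},{"travel":[-0.6,-0.6,0],"turn":0},{"travel":[-0.6,-0.6,0],"turn":0},{"travel":[-0.6,-0.6,0],"turn":0},{"travel":[-0.6,-0.6,0],"turn":0}]' -1
python3 -c "
from h import *
go(400,200,240,97.3)"
```

```text
t: 0.95
ee_pos: [324.8, 312.9, 237.2]
orientation: [-0.349, -3.122, 0.001]
ft_force: [0.1, 0.4, 0.3]
width: 27.5
t 0.95 pos [324.8 312.9 237.2] q [ 0.74  0.17  2.   -0.    0.97 -0.61] y-ang 77.2 z [-0.001 -0.001 -1.   ]
units tool xyz [-1.97 -1.87 -0.06] F [0.1 0.4 0.3] w 27.5
turn units -3.5
```

```bash
python3 -m crank '[{"travel":[-0.3,-0.8,0],"turn":-0.7},{"travel":[-0.3,-0.8,0],"turn":-0.7},{"travel":[-0.3,-0.8,0],"turn":-0.7},{"travel":[-0.3,-0.8,0],"turn":-0.7},{"travel":[-0.1,-0.8,0],"turn":-0.7},{"travel":[0,-0.8,0],"turn":0},{"travel":[0,-0.8,0],"turn":0},{"travel":[0,-0.8,0],"turn":0},{"travel":[0,-0.8,0],"turn":0}]' -1
python3 -c "
from h import *
go(389,-173,80,97.3)"
```

```text
t: 1.85
ee_pos: [398.2, -65.2, 238.1]
orientation: [-0.224, 3.13, -0.0]
ft_force: [0.3, -1.0, -0.8]
width: 0.4
t 1.85 pos [398.2 -65.2 238.1] q [-0.19  0.09  2.09  0.    0.95 -1.91] y-ang 98.2 z [ 0.003  0.    -1.   ]
units tool xyz [ 0.5  -2.11  3.16] F [ 0.3 -1.  -0.8] w 0.4
turn units 0.15
```

```bash
python3 -m crank '[{"travel":[0.15,-0.7,0.4],"turn":0.15},{"travel":[0.15,-0.7,0.7],"turn":0},{"travel":[0.2,-0.7,0.7],"turn":0},{"travel":[0,0,0.7],"turn":0},{"travel":[0,0,0.6],"turn":0},{"travel":[0,0,0.3],"turn":0}]' -1
python3 -c "
from h import *
go(389,-173,25,97.3)
cv2.imwrite('pics/s1.png',imaging.get_image('scene')[60:380,120:440].repeat(2,0).repeat(2,1)[:600])"
```

```text
t: 2.45
ee_pos: [392.5, -183.3, 67.4]
orientation: [-0.185, 3.12, -0.01]
ft_force: [-0.4, -0.4, -0.1]
width: 0.5
t 2.45 pos [ 392.5 -183.3   67.4] q [-0.47  0.46  2.15  0.01  0.51 -2.16] y-ang 96.8 z [ 0.017 -0.005 -1.   ]
units tool xyz [0.06 0.22 0.85] F [-0.4 -0.4 -0.1] w 0.5
turn units -0.09
```

View pics/s1.png

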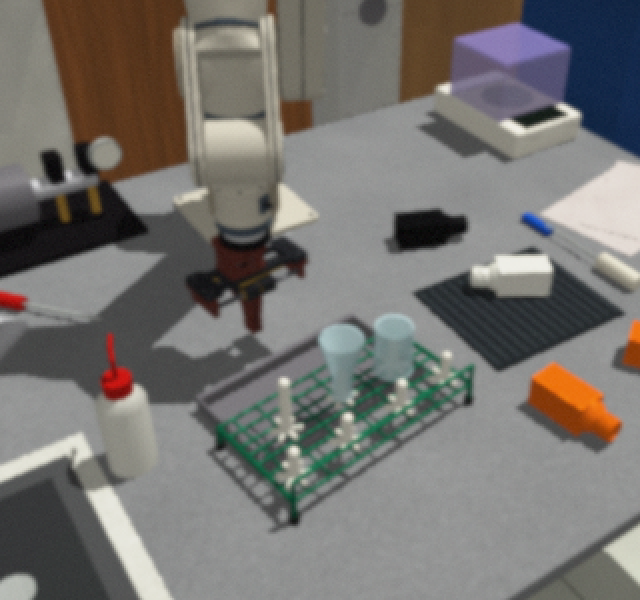

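```bash
python3 -m crank '[{"travel":[0.03,0.1,0.4],"turn":0},{"travel":[0,0.1,0.4],"turn":0},{"travel":[0,0,0.05],"turn":0},{"travel":[-0.4,0,0],"turn":0},{"travel":[-0.4,0,0],"turn":0},{"travel":[-0.4,0,0],"turn":0},{"travel":[-0.4,0,0],"turn":0}]' -1
python3 -c "
from h import *
go(489,-158,25,97.3)"
```

```text
t: 3.2
ee_pos: [467.7, -163.0, 25.9]
orientation: [-0.184, 3.129, -0.003]
ft_force: [-1.5, -1.4, -1.5]
width: 0.7
t 3.2 pos [ 467.7 -163.    25.9] q [-0.36  0.6   2.02  0.    0.52 -2.05] y-ang 96.7 z [ 0.007 -0.002 -1.   ]
units tool xyz [-0.43  0.05  0.02] F [-1.5 -1.4 -1.5] w 0.7
turn units -0.1
```

```bash
python3 -m crank '[{"travel":[-0.2,0,0],"turn":0},{"travel":[-0.2,0,0],"turn":0},{"travel":[-0.15,0,0],"turn":0}]' -1
python3 -c "
from h import *
go(489,-158,25,97.3)"
python3 -m crank '[{"travel":[-0.1,0,0],"turn":0},{"travel":[-0.1,0,0],"turn":0}]' -1
python3 -c "
from h import *
go(494,-158,25,97.3)"
```

```text
t: 3.5
ee_pos: [494.5, -159.5, 28.0]
orientation: [-0.189, 3.134, -0.002]
ft_force: [-24.7, -18.1, 14.2]
width: 0.1
t 3.5 pos [ 494.5 -159.5   28. ] q [-0.33  0.62  1.96 -0.    0.56 -2.02] y-ang 96.9 z [ 0.002 -0.001 -1.   ]
units tool xyz [0.11 0.04 0.06] F [-24.7 -18.1  14.2] w 0.1
turn units -0.07
t: 3.7
ee_pos: [494.5, -158.8, 27.8]
orientation: [0.192, -3.117, -0.003]
ft_force: [-17.6, -10.6, 11.5]
width: 0.6
t 3.7 pos [ 494.5 -158.8   27.8] q [-0.33  0.62  1.95 -0.01  0.59 -2.02] y-ang 97.1 z [-0.019  0.    -1.   ]
units tool xyz [0.01 0.02 0.06] F [-17.6 -10.6  11.5] w 0.6
turn units -0.04
```

```bash
python3 -m crank '[{"travel":[0.4,0,0],"turn":0},{"travel":[0.6,0,0],"turn":0},{"travel":[0.4,0,-0.5],"turn":0},{"travel":[0,0,-0.9],"turn":0},{"travel":[0,0,-0.9],"turn":0},{"travel":[0,0,-0.9],"turn":0},{"travel":[0,0,-0.9],"turn":0},{"travel":[0,0,-0.9],"turn":0}]' -1
python3 - <<'E'
from h import *
go(480,290,250,147)
t=imaging.get_image('top'); crop(t,295,425,130,235,6,"pics/t_rack2.png")
E
```

```text
t: 4.5
ee_pos: [423.3, -167.9, 285.6]
orientation: [0.187, -3.11, -0.009]
ft_force: [1.3, -0.2, -0.3]
width: 0.1
t 4.5 pos [ 423.3 -167.9  285.6] q [-0.4   0.12  1.93 -0.01  1.12 -2.09] y-ang 96.9 z [-0.026  0.004 -1.   ]
units tool xyz [-2.24  8.95  0.72] F [ 1.3 -0.2 -0.3] w 0.1
turn units -8.75
```

View pics/t_rack2.png

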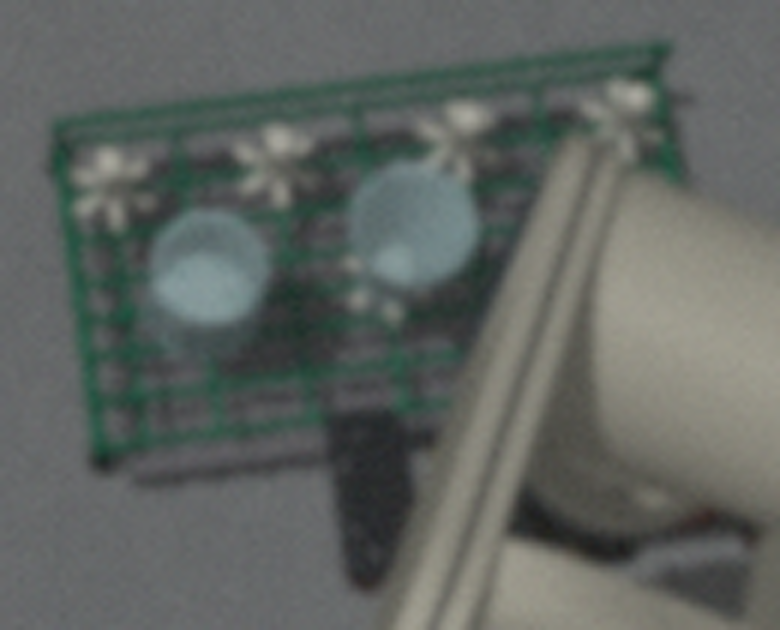

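```bash
python3 -m crank '[{"travel":[0,0.8,-0.3],"turn":0},{"travel":[0,0.8,-0.3],"turn":0},{"travel":[0,0.9,-0.3],"turn":0},{"travel":[-0.2,0.9,-0.3],"turn":0},{"travel":[-0.3,0.9,-0.3],"turn":0},{"travel":[-0.4,0.8,-0.8],"turn":0},{"travel":[-0.4,0.8,-0.8],"turn":0},{"travel":[-0.4,0.8,-0.8],"turn":0},{"travel":[-0.4,0.8,-0.8],"turn":0},{"travel":[-0.4,0.6,-0.8],"turn":0}]' 1
python3 -c "
from h import *
go(480,290,600,147)"
python3 -m crank '[{"travel":[0,0,-1],"turn":0},{"travel":[0,0,-1],"turn":0},{"travel":[0,0,-1],"turn":0},{"travel":[0,0,-1],"turn":0},{"travel":[0,0,-1],"turn":0}]' 
python3 -c "
from h import *
go(480,290,600,147)"
```

```text
t: 5.55
ee_pos: [491.1, 220.0, 543.8]
orientation: [0.175, -3.135, 0.003]
ft_force: [0.9, -0.1, -0.8]
width: 77.1
t 5.55 pos [491.1 220.  543.8] q [ 0.4   0.09  1.4  -0.    1.66 -1.28] y-ang 96.4 z [-0.002 -0.002 -1.   ]
units tool xyz [ 0.07  1.41 -1.13] F [ 0.9 -0.1 -0.8] w 77.1
turn units -8.83
t: 6.05
ee_pos: [490.8, 224.0, 793.8]
orientation: [0.184, -3.132, 0.002]
ft_force: [1.2, 0.4, -0.2]
width: 87.7
t 6.05 pos [490.8 224.  793.8] q [ 0.41  0.18  0.77  0.    2.2  -1.28] y-ang 96.7 z [-0.004 -0.001 -1.   ]
units tool xyz [0.04 1.34 3.87] F [ 1.2  0.4 -0.2] w 87.7
turn units -8.77
```

```bash
for i in 1 2 3 ; do python3 -m crank '[{"travel":[0,0,-1],"turn":0},{"travel":[0,0,-1],"turn":0}]' >/dev/null
python3 -c "
from h import *
go(480,290,600,147)"; done
```

```text
t 6.25 pos [489.6 223.4 885.5] q [ 0.41  0.32  0.36  0.    2.47 -1.28] y-ang 96.7 z [ 0.     0.001 -1.   ]
units tool xyz [0.04 1.34 5.71] F [ 1.4 -0.1  1.9] w 88.0
turn units -8.77
t 6.45 pos [455.4 207.5 934.4] q [ 0.4   0.39  0.09  0.    2.69 -1.28] y-ang 96.7 z [-0.026 -0.01  -1.   ]
units tool xyz [-0.86  1.62  6.66] F [-55.7 -24.7   4. ] w 87.8
turn units -8.77
t 6.65 pos [429.7 195.4 956.1] q [ 0.4   0.35  0.09  0.01  2.69 -1.28] y-ang 96.7 z [ 0.015  0.009 -1.   ]
units tool xyz [-1.11  1.71  7.15] F [ 0.1 -0.2 -1. ] w 87.5
turn units -8.77
```

```bash
for i in 1 2 3 ; do python3 -m crank '[{"travel":[0,0,-1],"turn":0},{"travel":[0,0,-1],"turn":0}]' >/dev/null
python3 -c "
from h import *
go(480,290,600,147)"; done
```

```text
t 6.85 pos [398.9 181.3 979.7] q [ 0.4   0.3   0.09  0.01  2.69 -1.28] y-ang 96.8 z [ 0.062  0.03  -0.998]
units tool xyz [-1.36  1.8   7.74] F [0.8 0.2 0.3] w 88.0
turn units -8.77
t 7.05 pos [ 366.5  166.6 1001.8] q [ 0.39  0.24  0.09  0.01  2.69 -1.28] y-ang 96.8 z [ 0.11   0.051 -0.993]
units tool xyz [-1.59  1.88  8.35] F [ 0.1  0.4 -0. ] w 88.0
turn units -8.74
t 7.25 pos [ 333.7  151.8 1021.5] q [ 0.39  0.19  0.09  0.01  2.69 -1.28] y-ang 97.0 z [ 0.157  0.071 -0.985]
units tool xyz [-1.79  1.94  8.96] F [ 0.1 -0.5  0.7] w 87.9
turn units -8.71
```

```bash
python3 - <<'E'
from h import *
from scipy.optimize import least_squares
D=[((143.4,607.8,238.9),(.4238,1.6307,1.0886)),((324.8,312.9,237.2),(.17,2.0,.97)),((398.2,-65.2,238.1),(.09,2.09,.95)),((392.5,-183.3,67.4),(.46,2.15,.51)),((467.7,-163,25.9),(.6,2.02,.52)),((494.5,-159.5,28),(.62,1.96,.56)),((423.3,-167.9,285.6),(.12,1.93,1.12)),((491.1,220,543.8),(.09,1.4,1.66)),((490.8,224,793.8),(.18,.77,2.2)),((489.6,223.4,885.5),(.32,.36,2.47)),((429.7,195.4,956.1),(.35,.09,2.69)),((333.7,151.8,1021.5),(.19,.09,2.69))]
def fk(p,q):
    h,a,L2,L3,o,d=p; q2,q3,q5=q; s=q2+q3
    r=a+L2*np.sin(q2)+L3*np.sin(s)+o*np.cos(s)+d*np.sin(s+q5)
    z=h+L2*np.cos(q2)+L3*np.cos(s)-o*np.sin(s)+d*np.cos(s+q5)
    return r,z
f=lambda p:np.array([np.subtract(fk(p,q),(np.hypot(P[0],P[1]),P[2])) for P,q in D]).ravel()
s=least_squares(f,[300,0,400,400,0,250]); print(s.x.round(1),np.abs(s.fun).max().round(1))
E
```

```text
[318.   -0.9 563.8 485.6  77.9 298.1] 3.3
```

```bash
for i in 1 2 ; do python3 -m crank '[{"travel":[-0.9,0.3,0],"turn":0},{"travel":[-0.9,0.3,0],"turn":0}]' >/dev/null
python3 -c "
from h import *
go(480,290,250,147)"; done
```

```text
t 7.45 pos [ 363.3  166.2 1003.4] q [ 0.39  0.24  0.09  0.01  2.69 -1.28] y-ang 96.9 z [ 0.113  0.054 -0.992]
units tool xyz [-0.79  1.57 15.35] F [ 0.6  0.1 -0.2] w 87.9
turn units -8.74
t 7.65 pos [402.1 184.6 976.9] q [ 0.4   0.3   0.09  0.01  2.69 -1.28] y-ang 96.8 z [ 0.055  0.03  -0.998]
units tool xyz [-0.94  1.57 14.66] F [-0.1  0.8  0.2] w 87.7
turn units -8.77
```

```bash
python3 -m crank '[{"travel":[-0.9,0.3,0],"turn":0},{"travel":[-0.9,0.3,0],"turn":0},{"travel":[0,0,0.6],"turn":-0.5},{"travel":[0,0,1],"turn":-0.9},{"travel":[0,0,1],"turn":-0.9},{"travel":[0,0,1],"turn":-0.9},{"travel":[0,0,1],"turn":-0.9},{"travel":[0,0,1],"turn":-0.9},{"travel":[0,0,1],"turn":-0.9},{"travel":[0,0,1],"turn":-0.9},{"travel":[0,0,1],"turn":-0.9}]' 
python3 -c "
from h import *
go(498.3,299,200,146.8)"
```

```text
t: 8.75
ee_pos: [450.9, 210.9, 527.9]
orientation: [1.335, -2.788, -0.013]
ft_force: [0.6, 0.8, -0.0]
width: 87.7
t 8.75 pos [450.9 210.9 527.9] q [ 0.41  0.04  1.48  0.01  1.67 -2.05] y-ang 141.1 z [-0.05  -0.014 -0.999]
units tool xyz [-2.24  0.17  6.48] F [ 0.6  0.8 -0. ] w 87.7
turn units -0.98
```

```bash
python3 -m crank '[{"travel":[-0.3,0,0.9],"turn":-0.5},{"travel":[-0.4,0,1],"turn":-0.5},{"travel":[-0.4,0,1],"turn":0},{"travel":[-0.4,0,1],"turn":0},{"travel":[-0.4,0,1],"turn":0},{"travel":[-0.3,0,1],"turn":0},{"travel":[0,0,0.4],"turn":0}]' 
python3 - <<'E'
from h import *
go(498.3,299,120,146.8)
t=imaging.get_image('wrist'); cv2.imwrite("pics/w2.png",t)
ci=imaging.camera_info('wrist'); print(proj(ci,[[518.9,330.6,56],[467.2,251.1,56],[445.4,217.9,30],[498.3,299,56]]))
E
```

```text
t: 9.45
ee_pos: [485.2, 286.1, 213.3]
orientation: [1.464, -2.681, -0.019]
ft_force: [0.2, -0.6, 0.7]
width: 88.0
t 9.45 pos [485.2 286.1 213.3] q [ 0.51  0.4   1.73  0.01  1.09 -2.07] y-ang 147.2 z [-0.082 -0.031 -0.996]
units tool xyz [-0.49 -0.18  1.83] F [ 0.2 -0.6  0.7] w 88.0
turn units 0.1
[[304.18714033 258.20550936]
 [303.8449301  167.73561731]
 [303.56892836 128.72994805]
 [304.08438687 223.40633454]]
```

View pics/w2.png

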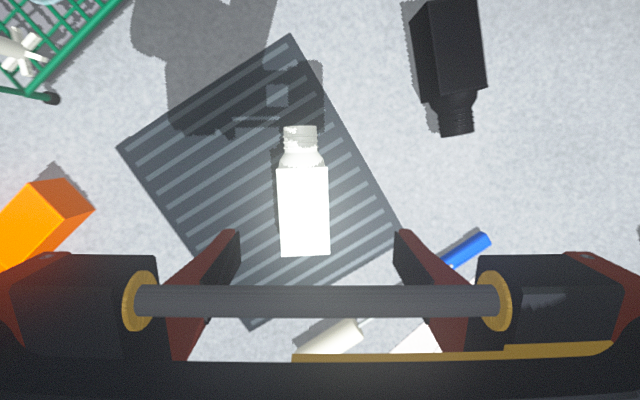

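```bash
python3 -m crank '[{"travel":[-0.1,-0.05,0.3],"turn":0},{"travel":[-0.1,-0.05,0.4],"turn":0},{"travel":[-0.1,-0.05,0.4],"turn":0},{"travel":[-0.1,0,0.4],"turn":0},{"travel":[-0.1,0,0.3],"turn":0},{"travel":[0,0,0.05],"turn":0}]' 
python3 - <<'E'
from h import *
go(498.3,299,26,146.8)
E
```

```text
t: 10.1
ee_pos: [493.0, 297.8, 103.4]
orientation: [1.452, -2.66, -0.018]
ft_force: [0.4, -0.8, 0.2]
width: 87.8
t 10.1 pos [493.  297.8 103.4] q [ 0.52  0.58  1.75  0.02  0.93 -2.07] y-ang 147.1 z [-0.103 -0.043 -0.994]
units tool xyz [-0.22 -0.17  1.53] F [ 0.4 -0.8  0.2] w 87.8
turn units 0.11
```

```bash
python3 -m crank '[{"travel":[-0.06,-0.04,0.3],"turn":0.1},{"travel":[-0.06,-0.04,0.3],"turn":0},{"travel":[-0.05,-0.04,0.3],"turn":0},{"travel":[-0.05,-0.04,0.3],"turn":0},{"travel":[0,0,0.2],"turn":0},{"travel":[0,0,0.05],"turn":0}]' 
python3 - <<'E'
from h import *
go(498.3,299,26,146.8)
t=imaging.get_image('wrist'); cv2.imwrite("pics/w3.png",t)
E
```

```text
t: 10.7
ee_pos: [499.5, 299.9, 24.4]
orientation: [1.438, -2.668, -0.017]
ft_force: [-5.7, -0.9, 21.6]
width: 87.6
t 10.7 pos [499.5 299.9  24.4] q [ 0.51  0.71  1.74  0.02  0.8  -2.06] y-ang 146.5 z [-0.102 -0.043 -0.994]
units tool xyz [ 0.03  0.01 -0.03] F [-5.7 -0.9 21.6] w 87.6
turn units -0.0
```

View pics/w3.png

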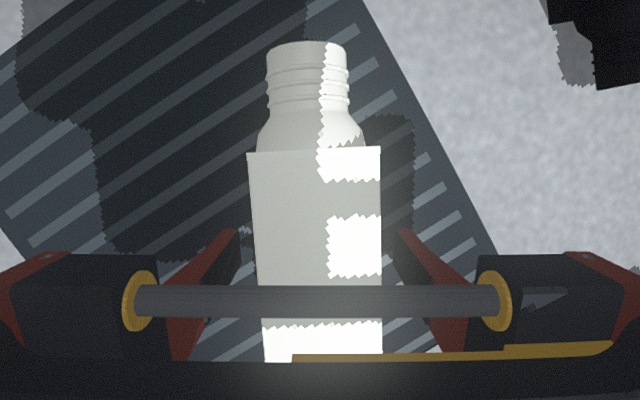

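```bash
python3 -m crank '[{"travel":[0,0,-0.12],"turn":0},{"travel":[0,0,0],"turn":0}]' 
python3 -m crank '[{"travel":[0,0,0],"turn":0},{"travel":[0,0,0],"turn":0},{"travel":[0,0,0],"turn":0},{"travel":[0,0,0],"turn":0},{"travel":[0,0,0],"turn":0},{"travel":[0,0,0],"turn":0},{"travel":[0,0,0],"turn":0}]' -1 
python3 - <<'E'
from h import *
go(498.3,299,26,146.8)
o=ctrl.get_obs();print(o['moment'])
E
```

```text
t: 10.95
ee_pos: [500.3, 300.2, 31.3]
orientation: [1.437, -2.668, -0.017]
ft_force: [0.1, -0.0, 0.6]
width: 87.7
t: 11.65
ee_pos: [501.1, 300.6, 32.7]
orientation: [1.439, -2.671, -0.017]
ft_force: [0.0, 0.7, 0.7]
width: 53.8
t 11.65 pos [501.1 300.6  32.7] q [ 0.51  0.7   1.74  0.02  0.81 -2.06] y-ang 146.5 z [-0.1   -0.042 -0.994]
units tool xyz [0.05 0.02 0.14] F [0.  0.7 0.7] w 53.8
turn units -0.0
[ 0.02297772  0.02457229 -0.02485326]
```

```bash
python3 -m crank '[{"travel":[0,0,-0.2],"turn":0},{"travel":[0,0,-0.4],"turn":0},{"travel":[0,0,-0.6],"turn":0},{"travel":[0,0,-0.6],"turn":0},{"travel":[0,0,-0.6],"turn":0},{"travel":[0,0,-0.6],"turn":0},{"travel":[0,0,-0.6],"turn":0},{"travel":[0,0,-0.3],"turn":0}]' -1 
python3 - <<'E'
from h import *
go(498.3,299,26,146.8)
t=imaging.get_image('wrist'); cv2.imwrite("pics/w4.png",t)
E
```

```text
t: 12.45
ee_pos: [519.5, 308.0, 234.8]
orientation: [1.436, -2.665, -0.017]
ft_force: [-0.5, -0.5, -0.3]
width: 54.0
t 12.45 pos [519.5 308.  234.8] q [ 0.51  0.45  1.61  0.01  1.2  -2.06] y-ang 146.4 z [-0.106 -0.044 -0.993]
units tool xyz [-0.02 -0.01  4.2 ] F [-0.5 -0.5 -0.3] w 54.0
turn units -0.0
```

View pics/w4.png

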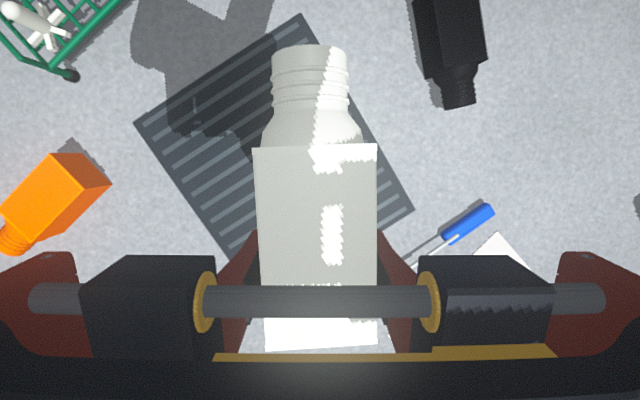

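```bash
python3 -m crank '[{"travel":[0,0,-0.4],"turn":0.5},{"travel":[-0.2,0,-0.6],"turn":1},{"travel":[-0.4,-0.2,-0.6],"turn":1},{"travel":[-0.6,-0.2,-0.6],"turn":1},{"travel":[-0.6,-0.2,-0.6],"turn":1},{"travel":[-0.7,-0.2,-0.5],"turn":1},{"travel":[-0.8,-0.2,-0.5],"turn":1},{"travel":[-0.8,-0.2,-0.5],"turn":1},{"travel":[-0.8,-0.2,-0.4],"turn":0.6}]' -1 
python3 - <<'E'
from h import *
go(900,160,450,100)
E
```

```text
t: 13.4
ee_pos: [785.3, 375.6, 446.7]
orientation: [0.232, -3.018, 0.057]
ft_force: [1.9, 1.0, 0.4]
width: 54.0
t 13.4 pos [785.3 375.6 446.7] q [ 0.43  0.83  0.49  0.    1.94 -1.29] y-ang 98.9 z [-0.11  -0.046 -0.993]
units tool xyz [-1.6  -4.61 -0.12] F [1.9 1.  0.4] w 54.0
turn units -0.23
```

```bash
python3 -m crank '[{"travel":[-0.1,-0.6,0],"turn":0},{"travel":[-0.2,-0.9,0],"turn":0},{"travel":[-0.2,-0.9,0],"turn":0},{"travel":[-0.3,-0.9,0],"turn":0},{"travel":[-0.3,-0.9,0],"turn":0},{"travel":[-0.3,-0.3,0],"turn":0}]' -1 
python3 - <<'E'
from h import *
go(950,160,450,100)
E
python3 -m crank '[{"travel":[-0.6,0,0],"turn":0},{"travel":[-0.8,0,0],"turn":0}]' -1 
python3 - <<'E'
from h import *
go(950,160,450,100)
E
```

```text
t: 14.0
ee_pos: [897.2, 160.6, 433.8]
orientation: [0.234, -3.012, 0.059]
ft_force: [0.2, 0.8, -0.8]
width: 53.6
t 14.0 pos [897.2 160.6 433.8] q [ 0.17  0.97  0.24 -0.03  2.05 -1.57] y-ang 99.0 z [-0.116 -0.048 -0.992]
units tool xyz [-0.99 -0.19 -0.44] F [ 0.2  0.8 -0.8] w 53.6
turn units -0.21
t: 14.2
ee_pos: [929.4, 158.2, 401.5]
orientation: [0.228, -3.027, 0.057]
ft_force: [1.2, 0.2, -1.8]
width: 52.1
t 14.2 pos [929.4 158.2 401.5] q [ 0.16  1.08  0.09 -0.03  2.07 -1.57] y-ang 98.7 z [-0.102 -0.045 -0.994]
units tool xyz [-0.31 -0.06 -1.01] F [ 1.2  0.2 -1.8] w 52.1
turn units -0.26
```

```bash
for i in 1 2; do python3 -m crank '[{"travel":[-0.9,0,0],"turn":0},{"travel":[-0.9,0,0],"turn":0}]' -1 >/dev/null
python3 - <<'E'
from h import *
go(950,160,450,100)
E
done
```

```text
t 14.4 pos [956.5 158.9 363.4] q [ 0.16  1.12  0.09 -0.03  1.99 -1.57] y-ang 98.6 z [-0.058 -0.038 -0.998]
units tool xyz [ 0.24 -0.01 -1.72] F [-0.2  0.4 -1.1] w 52.5
turn units -0.26
t 14.6 pos [981.3 160.5 331.8] q [ 0.16  1.15  0.09 -0.03  1.91 -1.57] y-ang 98.6 z [-0.01  -0.03  -0.999]
units tool xyz [ 0.65  0.02 -2.36] F [ 0.  -1.1 -0.8] w 52.1
turn units -0.25
```

```bash
for i in 1 2; do python3 -m crank '[{"travel":[-1,0,-0.6],"turn":0},{"travel":[-1,0,-0.6],"turn":0},{"travel":[-1,0,-0.6],"turn":0},{"travel":[-1,0,-0.6],"turn":0}]' -1 >/dev/null
python3 - <<'E'
from h import *
go(950,160,450,100)
E
done
```

```text
t 15.0 pos [999.8 163.2 386. ] q [ 0.16  1.1   0.09 -0.03  1.84 -1.57] y-ang 98.6 z [ 0.113 -0.01  -0.994]
units tool xyz [ 0.85  0.05 -1.38] F [-0.  -0.7  0.7] w 52.2
turn units -0.21
t 15.4 pos [1009.6  165.4  463.3] q [ 0.16  1.03  0.09 -0.03  1.78 -1.57] y-ang 98.6 z [ 0.245  0.012 -0.969]
units tool xyz [ 1.22  0.08 -0.04] F [ 0.7 -0.1 -0.6] w 52.2
turn units -0.17
```

```bash
for i in 1 2; do python3 -m crank '[{"travel":[-1,0,-0.3],"turn":0},{"travel":[-1,0,-0.3],"turn":0},{"travel":[-1,0,-0.3],"turn":0},{"travel":[-1,0,-0.3],"turn":0},{"travel":[-1,0,-0.3],"turn":0},{"travel":[-1,0,-0.3],"turn":0}]' -1 >/dev/null
python3 - <<'E'
from h import *
go(950,160,450,100)
E
done
```

```text
t 16.0 pos [1039.5  170.   536.8] q [ 0.16  0.97  0.09 -0.02  1.63 -1.58] y-ang 98.6 z [ 0.435  0.044 -0.9  ]
units tool xyz [2.38 0.11 0.78] F [0.3 0.3 0.4] w 51.9
turn units -0.11
t 16.6 pos [1043.1  171.9  645.9] q [ 0.16  0.88  0.09 -0.02  1.52 -1.58] y-ang 98.7 z [ 0.602  0.073 -0.795]
units tool xyz [3.87 0.14 1.98] F [ 0.2  0.6 -0.3] w 52.3
turn units -0.04
```

```bash
for i in 1 2; do python3 -m crank '[{"travel":[-1,0,0],"turn":0},{"travel":[-1,0,0],"turn":0},{"travel":[-1,0,0],"turn":0},{"travel":[-1,0,0],"turn":0},{"travel":[-1,0,0],"turn":0},{"travel":[-1,0,0],"turn":0}]' -1 >/dev/null
python3 - <<'E'
from h import *
go(950,160,450,100)
E
done
```

```text
t 17.2 pos [1063.4  175.7  722. ] q [ 0.16  0.84  0.09 -0.02  1.35 -1.58] y-ang 98.7 z [ 0.75   0.1   -0.654]
units tool xyz [5.61 0.16 1.82] F [ 0.7 -0.3  0.1] w 51.9
turn units 0.02
t 17.8 pos [1051.5  175.6  827. ] q [ 0.16  0.77  0.09 -0.02  1.23 -1.58] y-ang 98.7 z [ 0.86   0.121 -0.496]
units tool xyz [7.56 0.17 1.96] F [ 0.8  0.4 -0.5] w 52.4
turn units 0.09
```

```bash
for i in 1 2; do python3 -m crank '[{"travel":[-1,0,0.2],"turn":0},{"travel":[-1,0,0.2],"turn":0},{"travel":[-1,0,0.2],"turn":0},{"travel":[-1,0,0.2],"turn":0},{"travel":[-1,0,0.2],"turn":0},{"travel":[-1,0,0.2],"turn":0}]' -1 >/dev/null
python3 - <<'E'
from h import *
go(950,160,450,100)
E
done
```

```text
t 18.4 pos [1042.2  175.7  915.2] q [ 0.16  0.73  0.09 -0.02  1.09 -1.58] y-ang 98.7 z [ 0.936  0.137 -0.323]
units tool xyz [9.41 0.18 1.24] F [ 0.5 -0.1 -1. ] w 52.0
turn units 0.14
t 19.0 pos [ 998.   171.  1023.5] q [ 0.16  0.65  0.09 -0.01  0.99 -1.58] y-ang 98.8 z [ 0.977  0.147 -0.153]
units tool xyz [11.48  0.18  0.78] F [-0.4  0.6  0.7] w 52.3
turn units 0.19
```

```bash
python3 -m crank '[{"travel":[-1,0,0.2],"turn":0},{"travel":[-1,0,0.2],"turn":0},{"travel":[-1,0,0.2],"turn":0}]' -1 >/dev/null
cat >> h.py <<'E'
def FK(q):
    h,a,L2,L3,o,d=318,-.9,563.8,485.6,77.9,298.1
    Ry=lambda t:R.from_euler('y',t).as_matrix(); Rz=lambda t:R.from_euler('z',t).as_matrix()
    A=Rz(q[0]); p=A@[a,0,h]; A=A@Ry(q[1]); p=p+A@[0,0,L2]; A=A@Ry(q[2]); p=p+A@[o,0,L3]
    A=A@Rz(q[3])@Ry(q[4]); p=p+A@[0,0,d]; A=A@Rz(q[5]); return p,A
E
python3 - <<'E'
from h import *
from scipy.optimize import least_squares
go(950,160,450,100)
o=ctrl.get_obs(); p,A=FK(o["qpos"]); Rm=R.from_rotvec(o["orientation"]).as_matrix()
print(p.round(1)); C=A.T@Rm; print(C.round(2))
# IK at peg
lo=[-3,-.9,.09,-1.31,.11,-2.54]; hi=[3,2.11,2.58,4.45,2.69,2.54]
for tgt in [(603,-242,260),(603,-242,150),(500,-242,300)]:
  def f(q):
    p,A=FK(q); return np.r_[(p-tgt)/100, R.from_matrix((A@C).T@Rm).as_rotvec()*3]
  best=min((least_squares(f,np.clip(o["qpos"]+np.random.randn(6)*.3,np.array(lo)+.01,np.array(hi)-.01),bounds=(lo,hi)) for _ in range(15)),key=lambda s:s.cost)
  print(tgt,best.cost,best.x.round(2))
E
```

```text
t 19.3 pos [ 964.1  166.9 1081.3] q [ 0.16  0.6   0.09 -0.01  0.95 -1.58] y-ang 98.8 z [ 0.986  0.151 -0.071]
units tool xyz [12.61  0.19  0.59] F [-0.3  0.  -0.4] w 52.1
turn units 0.21
[ 971.7  156.  1087.4]
[[ 0. -1. -0.]
 [ 1.  0. -0.]
 [ 0. -0.  1.]]
(603, -242, 260) 2.772659976543438 [-0.34  0.15  2.04  0.78  0.11 -2.54]
(603, -242, 150) 3.697298278410337 [-0.35  0.33  2.    0.74  0.11 -2.54]
(500, -242, 300) 2.664269020466538 [-0.38 -0.12  2.24  0.78  0.11 -2.54]
```

```bash
cat >> h.py <<'E'
from scipy.optimize import least_squares
C0=np.array([[0,-1,0],[1,0,0],[0,0,1.]])
lo=np.array([-3,-.9,.09,-1.31,.11,-2.54]); hi=np.array([3,2.11,2.58,4.45,2.69,2.54])
def IK(tgt,Rt,seeds=40):
    def f(q):
        p,A=FK(q); return np.r_[(p-tgt)/100, R.from_matrix((A@C0).T@Rt).as_rotvec()*3]
    rng=np.random.default_rng(0); out=[]
    for _ in range(seeds):
        s=least_squares(f,rng.uniform(lo+.05,hi-.05)*[.2,.5,1,1,1,1],bounds=(lo,hi)); 
        if s.cost<1e-3 and not any(np.abs(s.x-x).max()<.05 for x in out): out.append(s.x)
    return out
E
python3 - <<'E'
from h import *
T=imaging.camera_info("top")
o=ctrl.get_obs(); Rm=R.from_rotvec(o["orientation"]).as_matrix()
a0=np.degrees(np.arctan2(Rm[1,2],Rm[0,2])); print(a0)
for az in (8.7,15,25):
  Rt=R.from_euler('z',az-a0,degrees=True).as_matrix()@Rm
  for tgt in [(603,-242,300),(603,-242,150)]:
    print(az,tgt,[x.round(2).tolist() for x in IK(tgt,Rt)])
Rt=Rm@R.from_euler('z',np.pi).as_matrix()
for tgt in [(800,-100,700),(603,-242,500),(603,-242,300)]: print("mouth up",tgt,[x.round(2).tolist() for x in IK(tgt,Rt)])
for p in [(454,204),(452,196),(447,212)]: print(at_z(T,p,0),at_z(T,p,150))
E
```

```text
8.67946149835181
8.7 (603, -242, 300) [[-0.75, 0.56, 2.17, 2.17, 1.25, 1.89]]
8.7 (603, -242, 150) [[-0.75, 0.91, 2.12, 2.23, 1.43, 1.64]]
15 (603, -242, 300) [[-0.79, 0.57, 2.11, 2.02, 1.29, 1.96]]
15 (603, -242, 150) [[-0.79, 0.91, 2.06, 2.07, 1.42, 1.69]]
25 (603, -242, 300) [[-0.83, 0.61, 2.01, 1.8, 1.36, 2.06]]
25 (603, -242, 150) [[-0.83, 0.92, 1.96, 1.84, 1.43, 1.8]]
mouth up (800, -100, 700) [[-0.28, 0.11, 1.63, 1.76, 0.44, -0.27]]
mouth up (603, -242, 500) [[-0.75, 0.15, 2.07, 1.96, 1.0, -0.76]]
mouth up (603, -242, 300) [[-0.75, 0.56, 2.17, 2.17, 1.25, -1.25]]
[ 5.06263658e+02 -4.62546414e+02 -2.27373675e-13] [ 478.60549487 -405.81042757  150.        ]
[ 533.24908477 -457.74231609    0.        ] [ 502.33249398 -401.58641343  150.        ]
[ 479.38508777 -437.59551538    0.        ] [ 454.97244892 -383.87229189  150.        ]
```

```bash
cat >> h.py <<'E'
def path(q0,Rt,pts,n=6):
    q=np.array(q0); p0=FK(q)[0]
    for P in pts:
        P=np.array(P,float)
        for i in range(1,n+1):
            t=p0+(P-p0)*i/n
            f=lambda q:np.r_[(FK(q)[0]-t)/100, R.from_matrix((FK(q)[1]@C0).T@Rt).as_rotvec()*3]
            s=least_squares(f,np.clip(q,lo+1e-4,hi-1e-4),bounds=(lo,hi)); q=s.x
            print(t.round(0),q.round(2),round(s.cost,4))
        p0=P
E
python3 - <<'E'
from h import *
o=ctrl.get_obs(); Rm=R.from_rotvec(o["orientation"]).as_matrix()
Rt=Rm@R.from_euler('z',np.pi).as_matrix(); q=o["qpos"].copy(); q[5]+=np.pi
path(q,Rt,[(800,-250,900),(580,-242,600),(560,-242,350)])
E
```

```text
[ 943.   88. 1056.] [0.07 0.41 0.49 0.12 0.75 1.45] 0.0
[ 914.   21. 1025.] [-0.04  0.3   0.71  0.32  0.65  1.28] 0.0
[886. -47. 994.] [-0.15  0.23  0.87  0.55  0.61  1.06] 0.0
[ 857. -115.  962.] [-0.28  0.19  0.99  0.79  0.62  0.83] 0.0
[ 829. -182.  931.] [-0.4   0.17  1.08  1.    0.67  0.62] 0.0
[ 800. -250.  900.] [-0.53  0.17  1.14  1.17  0.75  0.44] 0.0
[ 763. -249.  850.] [-0.56  0.11  1.31  1.3   0.74  0.27] 0.0
[ 727. -247.  800.] [-0.59  0.06  1.47  1.43  0.75  0.11] 0.0
[ 690. -246.  750.] [-0.63  0.02  1.62  1.54  0.78 -0.05] 0.0
[ 653. -245.  700.] [-0.68 -0.    1.75  1.63  0.83 -0.19] 0.0
[ 617. -243.  650.] [-0.73 -0.02  1.87  1.71  0.89 -0.33] 0.0
[ 580. -242.  600.] [-0.79 -0.02  1.99  1.77  0.96 -0.46] 0.0
[ 577. -242.  558.] [-0.79  0.03  2.05  1.84  0.99 -0.58] 0.0
[ 573. -242.  517.] [-0.8   0.09  2.1   1.9   1.03 -0.7 ] 0.0
[ 570. -242.  475.] [-0.8   0.15  2.14  1.95  1.07 -0.82] 0.0
[ 567. -242.  433.] [-0.81  0.23  2.18  2.    1.12 -0.94] 0.0
[ 563. -242.  392.] [-0.82  0.32  2.2   2.04  1.18 -1.05] 0.0
[ 560. -242.  350.] [-0.82  0.41  2.23  2.08  1.23 -1.16] 0.0
```

```bash
for k in 1; do python3 -m crank '[{"travel":[0,0,0],"turn":1},{"travel":[0,0,0],"turn":1},{"travel":[0,0,0],"turn":1},{"travel":[0,0,0],"turn":1},{"travel":[0,0,0],"turn":1},{"travel":[0,0,0],"turn":1},{"travel":[0,0,0],"turn":1},{"travel":[0,0,0],"turn":1},{"travel":[0,0,0],"turn":1},{"travel":[0,0,0],"turn":1},{"travel":[0,0,0],"turn":1},{"travel":[0,0,0],"turn":1},{"travel":[0,0,0],"turn":1},{"travel":[0,0,0],"turn":1},{"travel":[0,0,0],"turn":1},{"travel":[0,0,0],"turn":1}]' -1 ; done
python3 -c "
from h import *
go(800,-250,900)"
```

```text
t: 20.9
ee_pos: [946.6, 164.6, 1106.1]
orientation: [1.218, 1.32, 1.351]
ft_force: [-0.2, 0.7, -0.3]
width: 52.3
t 20.9 pos [ 946.6  164.6 1106.1] q [ 0.16  0.58  0.09 -0.01  0.94  0.08] y-ang -53.0 z [ 0.988  0.151 -0.039]
units tool xyz [-8.04 -3.71 -3.99] F [-0.2  0.7 -0.3] w 52.3
```

```bash
python3 -m crank '[{"travel":[-0.3,-0.14,-0.15],"turn":0},{"travel":[-0.57,-0.27,-0.29],"turn":0},{"travel":[-0.57,-0.27,-0.29],"turn":0},{"travel":[-0.57,-0.27,-0.29],"turn":0},{"travel":[-0.57,-0.27,-0.29],"turn":0},{"travel":[-0.57,-0.27,-0.29],"turn":0},{"travel":[-0.57,-0.27,-0.29],"turn":0},{"travel":[-0.57,-0.27,-0.29],"turn":0}]' -1
python3 -c "
from h import *
go(800,-250,900)"
```

```text
t: 21.7
ee_pos: [858.0, -58.3, 995.3]
orientation: [1.208, 1.31, 1.363]
ft_force: [-0.0, -0.5, -0.7]
width: 52.1
t 21.7 pos [858.  -58.3 995.3] q [-0.2   0.19  0.94  0.69  0.58 -0.54] y-ang -63.1 z [ 0.988  0.155 -0.024]
units tool xyz [-3.74 -1.67 -1.69] F [-0.  -0.5 -0.7] w 52.1
```

```bash
python3 -m crank '[{"travel":[-0.53,-0.24,-0.24],"turn":0},{"travel":[-0.53,-0.24,-0.24],"turn":0},{"travel":[-0.53,-0.24,-0.24],"turn":0},{"travel":[-0.53,-0.24,-0.24],"turn":0},{"travel":[-0.53,-0.24,-0.24],"turn":0},{"travel":[-0.53,-0.24,-0.24],"turn":0}]' -1 >/dev/null
python3 -c "
from h import *
go(600,-242,600)"
```

```text
t 22.3 pos [ 799.9 -227.2  917.8] q [-0.51  0.16  1.14  1.22  0.71 -1.07] y-ang -70.2 z [ 0.989  0.15  -0.014]
units tool xyz [-0.14 -6.42 -3.91] F [ 0.7 -0.8 -0.2] w 52.2
```

```bash
python3 -m crank '[{"travel":[-0.01,-0.6,-0.37],"turn":0},{"travel":[-0.01,-0.6,-0.37],"turn":0},{"travel":[-0.01,-0.6,-0.37],"turn":0},{"travel":[-0.01,-0.6,-0.37],"turn":0},{"travel":[-0.01,-0.6,-0.37],"turn":0},{"travel":[-0.01,-0.6,-0.37],"turn":0},{"travel":[-0.01,-0.6,-0.37],"turn":0},{"travel":[-0.01,-0.6,-0.37],"turn":0},{"travel":[-0.01,-0.6,-0.37],"turn":0}]' -1 >/dev/null
python3 -c "
from h import *
go(600,-242,500)
o=ctrl.get_obs(); print(R.from_rotvec(o['orientation']).as_matrix().round(3))"
```

```text
t 23.2 pos [ 619.5 -242.9  648.9] q [-0.73 -0.01  1.89  1.83  0.91 -1.92] y-ang -78.6 z [ 0.991  0.132 -0.004]
units tool xyz [-0.09 -2.98 -0.37] F [ 0.1 -0.5 -0.5] w 52.2
[[-0.132  0.011  0.991]
 [ 0.99  -0.054  0.132]
 [ 0.055  0.998 -0.004]]
```

```bash
python3 -m crank '[{"travel":[0,0,0],"turn":1},{"travel":[0,0,0],"turn":1},{"travel":[0,0,0],"turn":1},{"travel":[0,0,0],"turn":1},{"travel":[0,0,0],"turn":1},{"travel":[0,0,0],"turn":1},{"travel":[0,0,0],"turn":1},{"travel":[0,0,0],"turn":1},{"travel":[0,0,0],"turn":1},{"travel":[0,0,0],"turn":1},{"travel":[0,0,0],"turn":1},{"travel":[0,0,0],"turn":1},{"travel":[0,0,0],"turn":1},{"travel":[0,0,0],"turn":1},{"travel":[0,0,0],"turn":1},{"travel":[0,0,0],"turn":1},{"travel":[0,0,0],"turn":1},{"travel":[0,0,0],"turn":1},{"travel":[0,0,0],"turn":1},{"travel":[0,0,0],"turn":1}]' -1 >/dev/null
python3 -m crank '[{"travel":[0,0,0],"turn":1},{"travel":[0,0,0],"turn":1},{"travel":[0,0,0],"turn":1},{"travel":[0,0,0],"turn":1},{"travel":[0,0,0],"turn":1},{"travel":[0,0,0],"turn":1},{"travel":[0,0,0],"turn":1},{"travel":[0,0,0],"turn":1},{"travel":[0,0,0],"turn":1},{"travel":[0,0,0],"turn":0}]' -1 >/dev/null
python3 -c "
from h import *
go(570,-246,420)
o=ctrl.get_obs(); print(R.from_rotvec(o['orientation']).as_matrix().round(3))"
```

```text
t 26.2 pos [ 606.5 -242.2  663.5] q [-0.74 -0.05  1.9   1.81  0.87  1.1 ] y-ang -86.9 z [ 0.995  0.098 -0.004]
units tool xyz [-0.5   4.85 -0.71] F [-1.2 -0.3 -0.7] w 52.5
[[ 0.097  0.006  0.995]
 [-0.99  -0.103  0.098]
 [ 0.103 -0.995 -0.004]]
```

```bash
python3 -m crank '[{"travel":[-0.06,0.4,-0.09],"turn":0},{"travel":[-0.06,0.6,-0.09],"turn":0},{"travel":[-0.06,0.6,-0.09],"turn":0},{"travel":[-0.06,0.6,-0.09],"turn":0},{"travel":[-0.06,0.6,-0.09],"turn":0},{"travel":[-0.06,0.6,-0.09],"turn":0},{"travel":[-0.06,0.6,-0.09],"turn":0},{"travel":[-0.06,0.6,-0.09],"turn":0},{"travel":[0,0.2,0],"turn":0}]' -1 >/dev/null
python3 -c "
from h import *
go(570,-246,350)
o=ctrl.get_obs(); print(R.from_rotvec(o['orientation']).as_matrix().round(3))"
```

```text
t 27.1 pos [ 569.  -251.7  424. ] q [-0.82  0.28  2.2   2.12  1.19  0.4 ] y-ang -83.8 z [0.996 0.091 0.003]
units tool xyz [-0.33  1.45  0.03] F [-0.  -0.1 -0.4] w 52.2
[[ 0.09   0.016  0.996]
 [-0.985 -0.147  0.091]
 [ 0.148 -0.989  0.003]]
```

```bash
python3 -m crank '[{"travel":[0,0,0],"turn":1},{"travel":[0,0,0],"turn":1},{"travel":[0,0,0],"turn":1},{"travel":[0,0,0],"turn":1},{"travel":[0,0,0],"turn":1},{"travel":[0,0,0],"turn":1},{"travel":[0,0,0],"turn":1},{"travel":[0,0,0],"turn":1},{"travel":[0,0,0],"turn":1},{"travel":[0,0,0],"turn":1},{"travel":[0,0,0],"turn":1},{"travel":[0,0,0],"turn":1},{"travel":[0,0,0],"turn":1},{"travel":[0,0,0],"turn":1},{"travel":[0,0,0],"turn":1},{"travel":[0,0,0],"turn":1},{"travel":[0,0,0],"turn":0}]' -1 >/dev/null
python3 - <<'E'
from h import *
go(570,-246,350)
o=ctrl.get_obs(); Rm=R.from_rotvec(o['orientation']).as_matrix(); print(Rm.round(3))
s=imaging.get_image('scene'); cv2.imwrite("pics/s3full.png",s); crop(s,180,380,110,300,4,"pics/s3.png")
t=imaging.get_image('top'); cv2.imwrite("pics/t3full.png",t)
cv2.imwrite("pics/w5.png",imaging.get_image('wrist'))
print(proj(imaging.camera_info('scene'),[o['ee_pos']]),proj(imaging.camera_info('top'),[o['ee_pos']]))
E
```

```text
t 28.8 pos [ 570.5 -255.9  426.7] q [-0.82  0.27  2.19  2.12  1.17  2.01] y-ang 94.8 z [ 0.997  0.082 -0.005]
units tool xyz [1.5  0.38 0.01] F [ 0.1 -0.2 -0.7] w 52.2
[[ 0.005 -0.082  0.997]
 [-0.119  0.989  0.082]
 [-0.993 -0.119 -0.005]]
[[243.49908103 150.60537232]] [[429.50675281 141.26394629]]
```

View pics/s3.png

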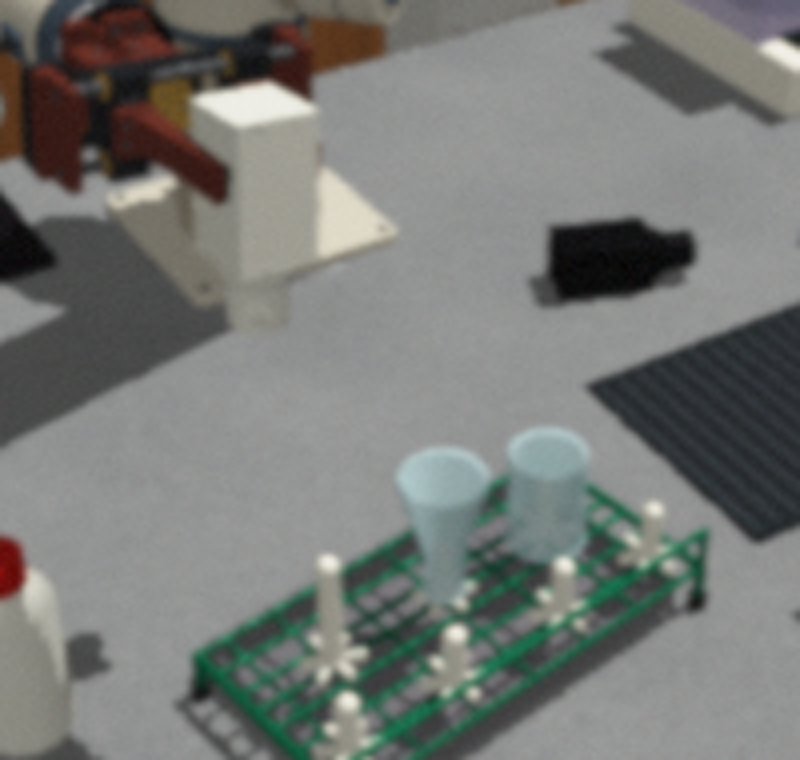

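View pics/t3full.png

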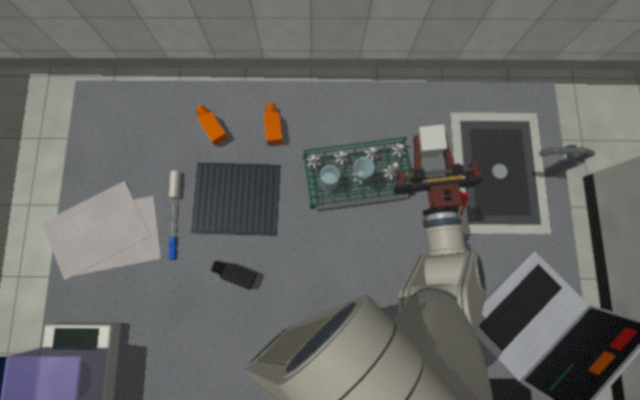

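View pics/w5.png

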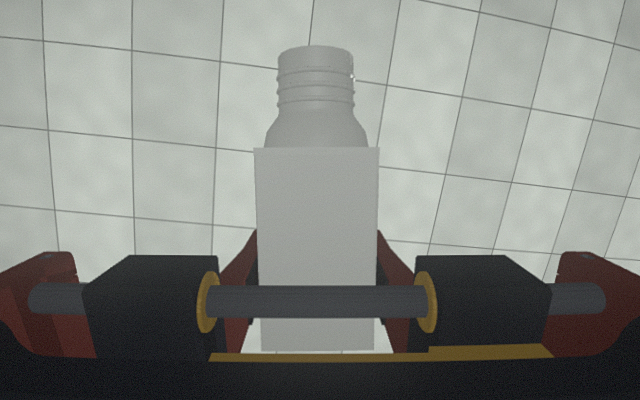

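```bash
python3 - <<'E'
from h import *
w=cv2.imread("pics/w5.png"); crop(w,230,410,30,180,4,"pics/w5a.png"); crop(w,230,410,240,370,4,"pics/w5b.png")
E
```

```text
(no output)
```

View pics/w5a.png

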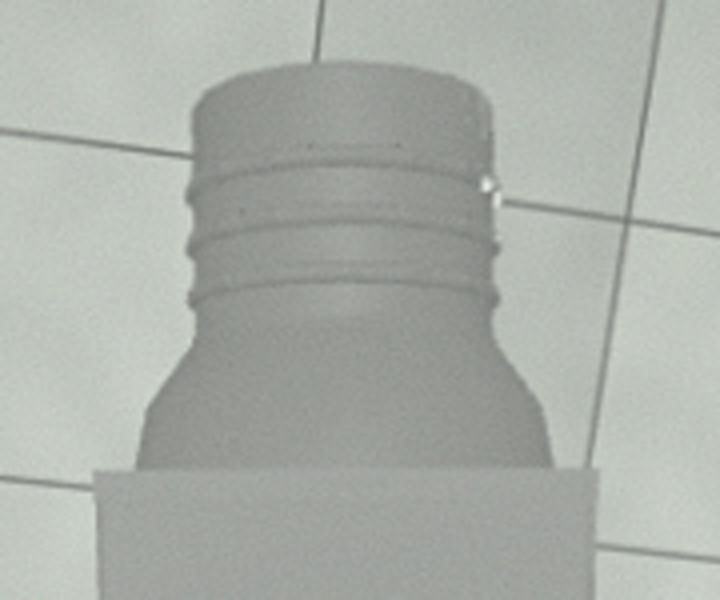

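View pics/w5b.png

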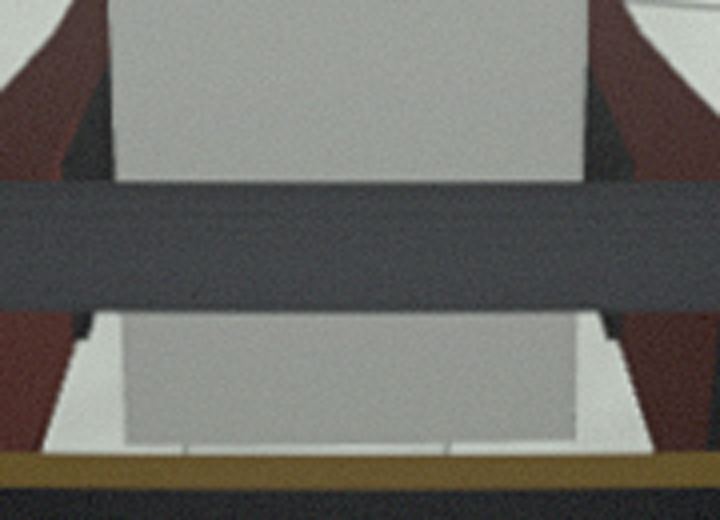

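```bash
cat >> h.py <<'E'
def bottle_fit(ci,uv,P):
    # returns world pose (R,t) of bottle
    K=ci["camera_matrix"]; dist=np.array([ci["k1"],0,0,0,0])
    ok,rv,tv=cv2.solvePnP(np.array(P,float),np.array(uv,float),K,dist,flags=cv2.SOLVEPNP_SQPNP)
    ok,rv,tv=cv2.solvePnP(np.array(P,float),np.array(uv,float),K,dist,rv,tv,True)
    pr=cv2.projectPoints(np.array(P,float),rv,tv,K,dist)[0][:,0]; print("resid",(pr-uv).round(1).tolist())
    Rc=cv2.Rodrigues(ci["rvec"])[0]
    return Rc.T@cv2.Rodrigues(rv)[0], Rc.T@(tv[:,0]-ci["tvec"])
E
python3 - <<'E'
from h import *
ci=imaging.camera_info('wrist'); o=ctrl.get_obs(); Rm=R.from_rotvec(o['orientation']).as_matrix()
Rc=cv2.Rodrigues(ci["rvec"])[0]; print("cam in tool", (Rm.T@(-Rc.T@ci["tvec"]-o["ee_pos"])).round(1)); print((Rm.T@Rc.T).round(3))
uv=[(253.1,147.4),(379.9,147.1),(261.4,350.6),(373.9,350.),(315,45.4)]
P=[(92,-26,26),(92,26,26),(0,-26,26),(0,26,26),(135,0,18)]
for P in (P,[(x,-y,z) for x,y,z in P],):
  try:
    Rb,t=bottle_fit(ci,uv,P)
    print("det",np.linalg.det(Rb)); print("axis world",Rb[:,0].round(3)," tool",(Rm.T@Rb[:,0]).round(3)); print("base in tool",(Rm.T@(t-o["ee_pos"])).round(1)); m=t+135*Rb[:,0]; print("mouth world",m.round(1),"tool",(Rm.T@(m-o["ee_pos"])).round(1))
  except Exception as e: print(e)
E
```

```text
cam in tool [  67.     0.3 -144.1]
[[ 0.    -0.969 -0.249]
 [ 1.     0.     0.001]
 [-0.    -0.249  0.969]]
resid [[4.5, 1.7], [-4.9, 1.1], [-0.3, 0.3], [0.4, 0.4], [0.4, -3.3]]
det 0.9999999999999999
axis world [ 0.214 -0.108 -0.971]  tool [ 0.978 -0.007  0.209]
base in tool [-27.6   0.8 -52.9]
mouth world [ 546.4 -270.7  323.1] tool [104.4  -0.2 -24.7]
resid [[0.2, 0.4], [-0.7, -0.2], [-0.0, 0.1], [0.1, -0.0], [0.5, -0.3]]
det 1.0
axis world [ 0.11  -0.119 -0.987]  tool [ 0.994 -0.007  0.105]
base in tool [-36.1   1.   -1. ]
mouth world [ 584.  -266.6  329.1] tool [98.2  0.  13.1]
```

```bash
cat >> h.py <<'E'
PEG=np.array([602.,-242.4])
def mouth(z=None):
    o=ctrl.get_obs(); Rm=R.from_rotvec(o['orientation']).as_matrix()
    m=o['ee_pos']+Rm@[98.2,0,13.1]; ax=Rm@[.994,-.007,.105]
    print("t",round(o["t"],2),"tcp",o['ee_pos'].round(1),"mouth",m.round(1),"axis",ax.round(3),"z",Rm[:,2].round(3),"F",o['ft_force'].round(1),"w",round(o['width'],1),"q",o['qpos'].round(2))
    if z is not None: print("units",(Rm.T@(np.r_[PEG,z]-m)/50).round(3))
E
python3 -m crank '[{"travel":[0,0,0],"turn":0.6},{"travel":[0,0,0],"turn":0.6},{"travel":[0,0,0],"turn":0}]' -1 >/dev/null
python3 -c "
from h import *
mouth(200)"
```

```text
t 29.25 tcp [ 570.5 -256.   426.8] mouth [ 583.1 -255.5  328.6] axis [ 0.101 -0.005 -0.994] z [ 0.997  0.082 -0.005] F [ 0.7  0.  -0.5] w 52.3 q [-0.82  0.27  2.19  2.12  1.17  2.13]
units [2.567 0.247 0.412]
```

```bash
python3 -m crank '[{"travel":[0.3,0.04,0.06],"turn":0},{"travel":[0.4,0.04,0.07],"turn":0},{"travel":[0.4,0.04,0.07],"turn":0},{"travel":[0.4,0.04,0.07],"turn":0},{"travel":[0.4,0.04,0.07],"turn":0},{"travel":[0.3,0.04,0.06],"turn":0},{"travel":[0,0,0],"turn":0}]' -1 >/dev/null
python3 - <<'E'
from h import *
mouth(165)
s=imaging.get_image('scene'); crop(s,215,345,150,290,4,"pics/s4.png")
t=imaging.get_image('top'); crop(t,340,480,100,240,4,"pics/t4.png")
E
```

```text
t 29.95 tcp [ 590.6 -245.4  314.8] mouth [ 603.7 -247.9  216.6] axis [ 0.105 -0.035 -0.993] z [ 0.997  0.08  -0.003] F [ 0.1  0.6 -1.4] w 52.3 q [-0.76  0.54  2.21  2.26  1.32  1.83]
units [ 1.027  0.151 -0.022]
```

View pics/s4.png

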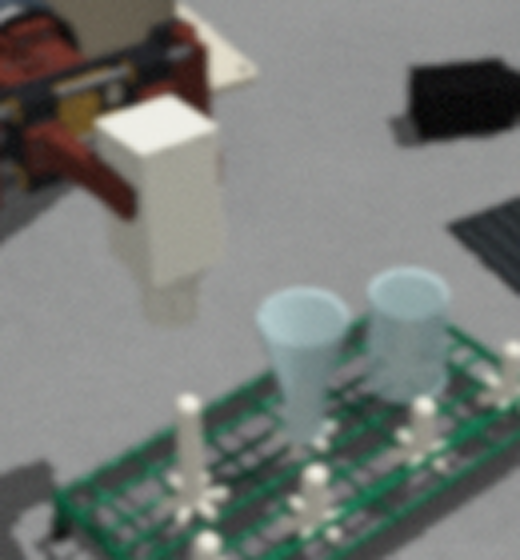

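View pics/t4.png

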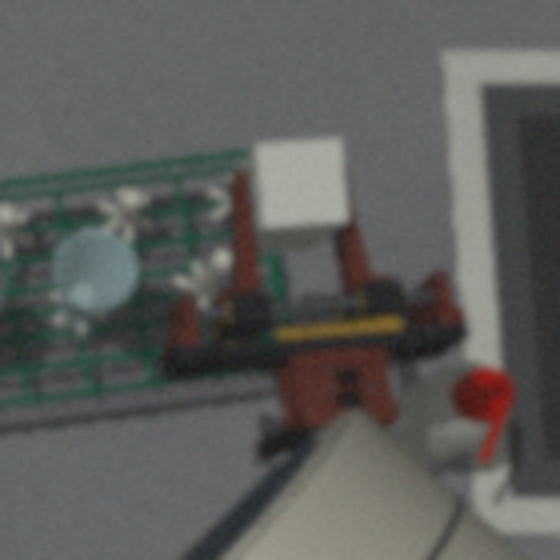

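```bash
python3 - <<'E'
from h import *
T=imaging.camera_info("top"); S=imaging.camera_info("scene")
p=tri([(T,(461,199)),(S,(179,252))]); print("cap",p)
print("scene body base", at_z(S,(185,297),0), at_z(S,(172,292),0),at_z(S,(198,288),0))
print(proj(S,[[p[0],p[1],0],[p[0]+33,p[1],0],[p[0],p[1]-33,0],[p[0],p[1]+33,0]]).round(0))
o=ctrl.get_obs(); Rm=R.from_rotvec(o['orientation']).as_matrix()
d=np.r_[p[:2]-o['ee_pos'][:2],0]; print("cap in tool", (Rm.T@d).round(1))
E
python3 -c "
from h import *
s=cv2.imread('pics/scene0.png'); crop(s,150,230,220,310,6,'pics/wb.png')"
```

```text
cap [ 495.67235644 -427.64260369  143.51842364]
scene body base [ 518.13184298 -440.39472602    0.        ] [ 4.81523108e+02 -4.63176818e+02  1.13686838e-13] [ 507.33601288 -398.74970734    0.        ]
[[186. 290.]
 [191. 297.]
 [175. 295.]
 [198. 285.]]
cap in tool [   6.5 -173.6 -109.2]
```

View pics/wb.png

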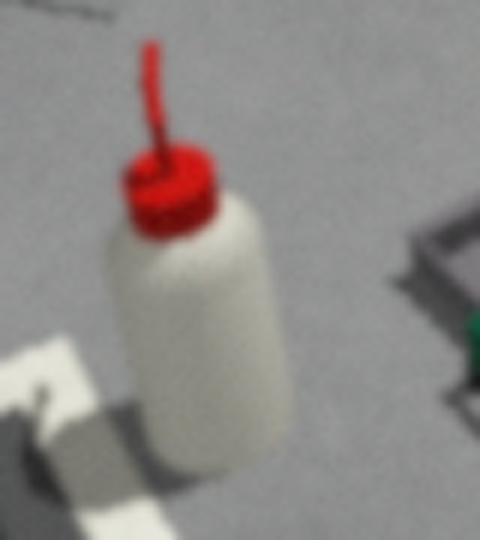

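```bash
python3 -m crank '[{"travel":[0.3,0.05,0],"turn":0.2},{"travel":[0.35,0.05,0],"turn":0.15},{"travel":[0.3,0.05,0],"turn":0},{"travel":[0,0,0],"turn":0}]' -1 >/dev/null
python3 - <<'E'
from h import *
S=imaging.camera_info("scene")
print("old mouth px",proj(S,[[603.7,-247.9,216.6]]))
mouth(150)
s=imaging.get_image('scene'); crop(s,215,315,170,290,5,"pics/s5.png")
cv2.imwrite("pics/w6.png",imaging.get_image('wrist'))
o=ctrl.get_obs(); Rm=R.from_rotvec(o['orientation']).as_matrix(); m=o['ee_pos']+Rm@[98.2,0,13.1]
print("rim c px in crop",((proj(S,[m])-[215,170])*5),"tip",((proj(S,[[602,-242.4,140]])-[215,170])*5))
E
```

```text
old mouth px [[258.6046291  228.18692171]]
t 30.45 tcp [ 590.9 -240.9  274.2] mouth [ 604.7 -241.   176.1] axis [ 0.113 -0.01  -0.993] z [0.997 0.079 0.007] F [ 0.6  0.5 -0.1] w 52.1 q [-0.75  0.65  2.21  2.29  1.39  1.76]
units [ 0.521 -0.018 -0.06 ]
rim c px in crop [[234.36248066 345.71830363]] tip [[233.10041706 396.72775779]]
```

View pics/s5.png

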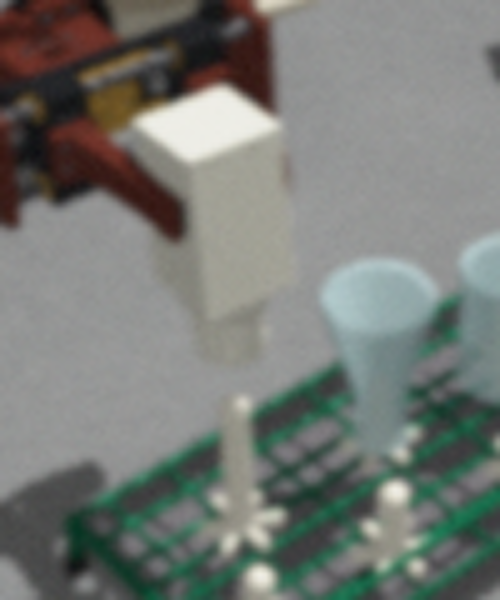

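View pics/w6.png

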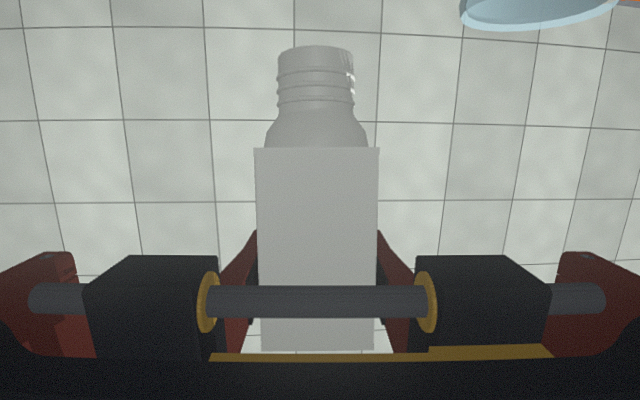

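```bash
python3 - <<'E'
from h import *
s=imaging.get_image('scene'); crop(s,235,285,215,285,8,"pics/s6.png")
t=imaging.get_image('top'); crop(t,370,450,130,200,8,"pics/t6.png")
S=imaging.camera_info("scene");T=imaging.camera_info("top")
f=lambda ci,P,x,y:((proj(ci,P)-[x,y])*8+3.5).round(0).tolist()
o=ctrl.get_obs(); Rm=R.from_rotvec(o['orientation']).as_matrix(); m=o['ee_pos']+Rm@[98.2,0,13.1]
y=Rm[:,1]; z=Rm[:,2]
print("rim c + side pts",f(S,[m,m+18*y,m-18*y,m+18*z,m-18*z],235,215)); print("tip,foot",f(S,[[602,-242.4,140],[602,-242.4,50]],235,215))
ax=Rm@[.994,-.007,.105]; b=m-135*ax; zz=np.cross(ax,y)
print("base corners top cam",f(T,[b+26*(i*y+j*zz) for i in(-1,1) for j in(-1,1)],370,130))
print("base corners scene cam",(proj(S,[b+26*(i*y+j*zz) for i in(-1,1) for j in(-1,1)])).round(1).tolist())
E
```

```text
rim c + side pts [[218.0, 196.0], [265.0, 174.0], [171.0, 219.0], [250.0, 226.0], [187.0, 167.0]]
tip,foot [[216.0, 278.0], [229.0, 470.0]]
base corners top cam [[406.0, 233.0], [390.0, 73.0], [244.0, 246.0], [228.0, 85.0]]
base corners scene cam [[241.7, 193.4], [253.3, 201.5], [259.8, 186.2], [271.6, 193.9]]
```

View pics/s6.png

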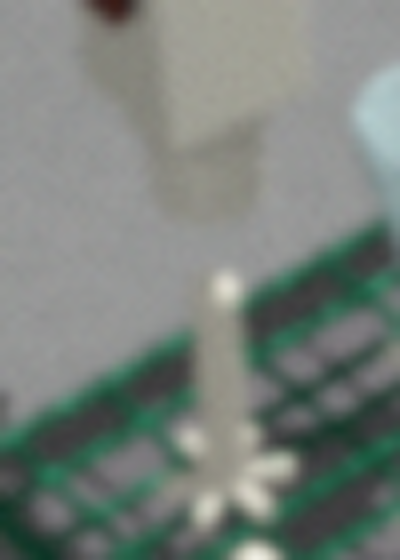

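View pics/t6.png

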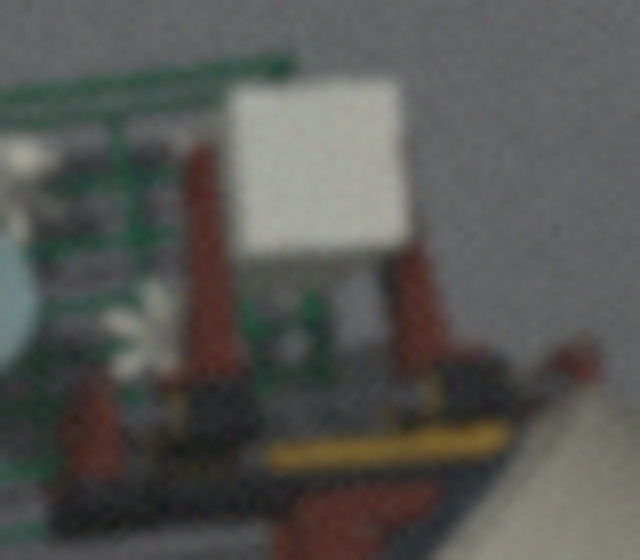

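```bash
sed -i 's/^PEG=.*/PEG=np.array([604.,-241.2])/' h.py
python3 -m crank '[{"travel":[0.25,0,0],"turn":0},{"travel":[0.3,0,0],"turn":0},{"travel":[0.25,0,0],"turn":0},{"travel":[0,0,0],"turn":0}]' -1 >/dev/null
python3 - <<'E'
from h import *
mouth(110)
s=imaging.get_image('scene'); crop(s,235,285,205,275,8,"pics/s7.png")
E
```

```text
t 31.05 tcp [ 592.  -242.8  237.2] mouth [ 606.6 -243.6  139.2] axis [ 0.12  -0.017 -0.992] z [0.997 0.078 0.014] F [-0.3  0.7  0. ] w 51.9 q [-0.75  0.75  2.2   2.3   1.46  1.69]
units [ 0.583  0.062 -0.056]
```

View pics/s7.png

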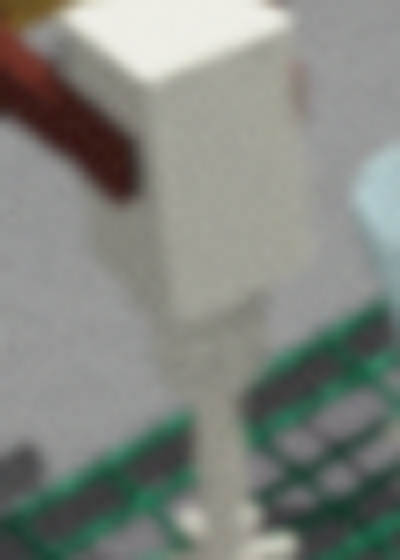

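```bash
python3 -m crank '[{"travel":[0,0.06,-0.02],"turn":0.1},{"travel":[0.15,0,-0.01],"turn":0},{"travel":[0.2,0.01,-0.01],"turn":0},{"travel":[0.2,0.01,-0.01],"turn":0},{"travel":[0,0,0],"turn":0}]' -1 >/dev/null
python3 - <<'E'
from h import *
mouth(60)
s=imaging.get_image('scene'); crop(s,235,285,215,285,8,"pics/s8.png")
E
```

```text
t 31.6 tcp [ 589.7 -239.1  209.9] mouth [ 604.4 -239.1  111.9] axis [ 0.122 -0.008 -0.992] z [0.997 0.078 0.016] F [-0.2  0.3 -0.3] w 52.1 q [-0.75  0.82  2.19  2.31  1.5   1.65]
units [ 1.039 -0.031 -0.029]
```

View pics/s8.png

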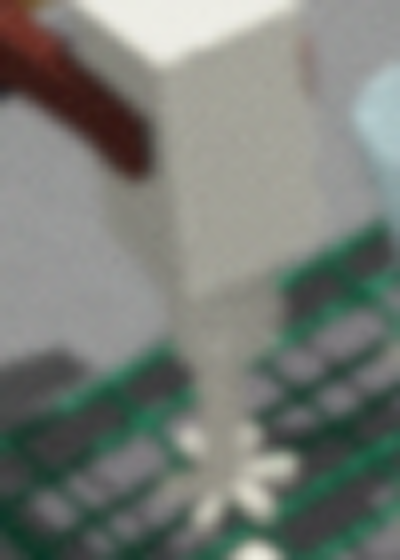

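```bash
python3 -m crank '[{"travel":[0.1,-0.04,0],"turn":0.05},{"travel":[0.2,0,-0.01],"turn":0},{"travel":[0.2,0,-0.01],"turn":0},{"travel":[0.2,0,-0.01],"turn":0},{"travel":[0.1,0,0],"turn":0},{"travel":[0,0,0],"turn":0}]' -1 >/dev/null
python3 - <<'E'
from h import *
mouth(60)
s=imaging.get_image('scene'); crop(s,235,285,215,285,8,"pics/s9.png")
E
```

```text
t 32.25 tcp [ 589.1 -242.   166.4] mouth [ 603.9 -241.4   68.5] axis [ 0.122 -0.003 -0.992] z [0.997 0.078 0.017] F [-0.2  0.7  0.4] w 52.3 q [-0.76  0.93  2.16  2.31  1.55  1.6 ]
units [0.169 0.004 0.   ]
```

View pics/s9.png

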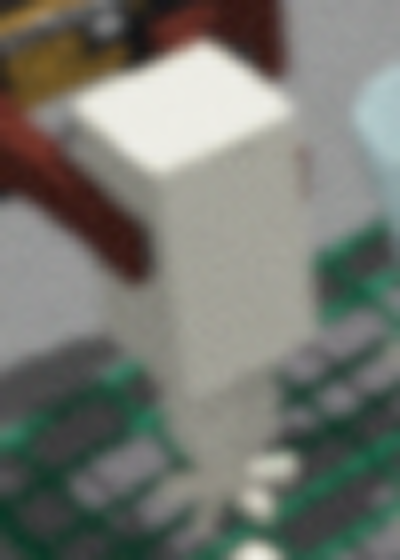

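```bash
python3 -m crank '[{"travel":[0.1,0,0],"turn":0},{"travel":[0.1,0,0],"turn":0},{"travel":[0.05,0,0],"turn":0},{"travel":[0,0,0],"turn":0}]' -1 >/dev/null
python3 -c "
from h import *
mouth(50)"
python3 -m crank '[{"travel":[0.04,0,0],"turn":0},{"travel":[0.04,0,0],"turn":0}]' -1 >/dev/null
python3 -c "
from h import *
mouth(50)"
```

```text
t 32.7 tcp [ 589.5 -242.   153.9] mouth [ 604.3 -241.5   56. ] axis [ 0.123 -0.004 -0.992] z [0.997 0.078 0.018] F [ 0.3 -0.  -0.2] w 51.8 q [-0.76  0.96  2.15  2.31  1.57  1.59]
units [ 0.12   0.008 -0.008]
t 32.9 tcp [ 589.6 -242.1  150.5] mouth [ 604.7 -241.6   52.6] axis [ 0.125 -0.004 -0.992] z [0.997 0.078 0.02 ] F [-1.1  1.8  6.1] w 52.4 q [-0.76  0.97  2.15  2.31  1.57  1.58]
units [ 0.051  0.01  -0.014]
```

```bash
python3 -m crank '[{"travel":[0.03,0,0.0],"turn":0},{"travel":[0.0,0,0.0],"turn":0}]' -1 >/dev/null
python3 -c "
from h import *
mouth(50)"
python3 -m crank '[{"travel":[0,0,0],"turn":0},{"travel":[0,0,0],"turn":0},{"travel":[0,0,0],"turn":0},{"travel":[0,0,0],"turn":0},{"travel":[0,0,0],"turn":0},{"travel":[0,0,0],"turn":0}]' 0.45 
python3 - <<'E'
from h import *
s=imaging.get_image('scene'); crop(s,215,315,190,290,6,"pics/s10.png")
cv2.imwrite("pics/w10.png",imaging.get_image('wrist'))
E
```

```text
t 33.1 tcp [ 589.8 -242.2  150.8] mouth [ 605.3 -241.7   52.9] axis [ 0.13  -0.005 -0.991] z [0.997 0.078 0.024] F [-0.1 -0.6 -0.5] w 52.3 q [-0.76  0.97  2.15  2.31  1.58  1.58]
units [ 0.057  0.013 -0.027]
t: 33.7
ee_pos: [589.9, -242.2, 150.3]
orientation: [-0.067, 1.547, 0.056]
ft_force: [0.9, 0.5, 0.1]
width: 63.6
```

View pics/s10.png

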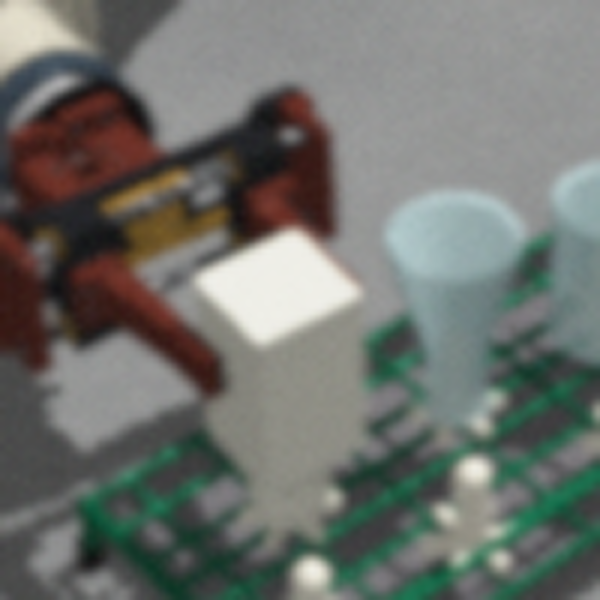

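View pics/w10.png

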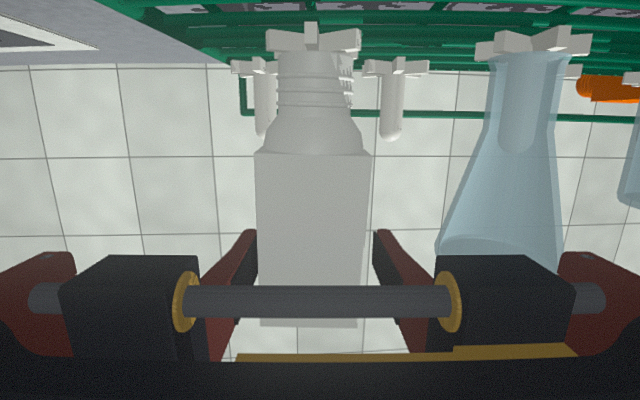

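```bash
python3 -m crank '[{"travel":[0,0,-0.15],"turn":0},{"travel":[0,0,-0.25],"turn":0},{"travel":[0,0,-0.3],"turn":0},{"travel":[0,0,-0.4],"turn":0},{"travel":[0,0,-0.4],"turn":0},{"travel":[0,0,-0.4],"turn":0},{"travel":[0,0,-0.4],"turn":0},{"travel":[0,0,-0.2],"turn":0},{"travel":[0,0,0],"turn":0}]' 0.45 
python3 - <<'E'
from h import *
go(480,-242,150)
s=imaging.get_image('scene'); crop(s,150,350,190,320,4,"pics/s11.png")
t=imaging.get_image('top'); crop(t,295,475,120,240,4,"pics/t11.png")
cv2.imwrite("pics/w11.png",imaging.get_image('wrist'))
E
```

```text
t: 34.7
ee_pos: [455.3, -251.5, 148.5]
orientation: [-0.062, 1.544, 0.056]
ft_force: [0.3, -0.5, -0.6]
width: 63.7
t 34.7 pos [ 455.3 -251.5  148.5] q [-1.07  1.03  2.3   1.99  1.67  1.4 ] y-ang 94.3 z [0.997 0.076 0.025]
units tool xyz [-0.02  0.15  0.51] F [ 0.3 -0.5 -0.6] w 63.7
```

View pics/s11.png

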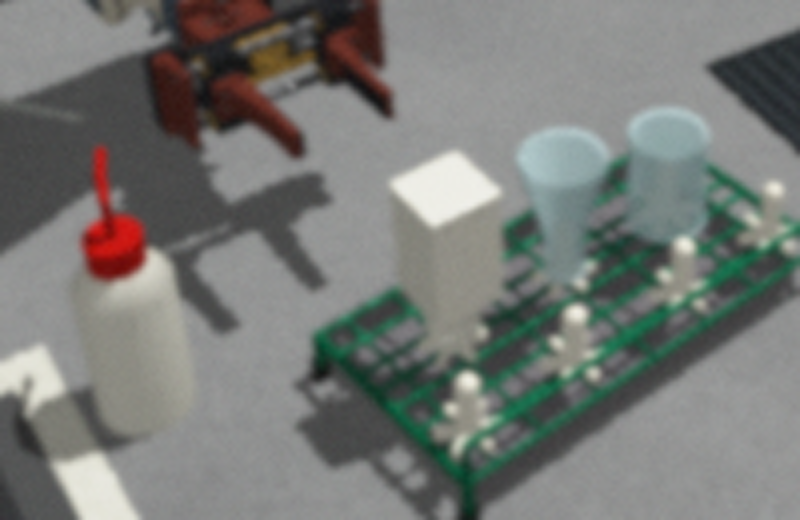

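View pics/t11.png

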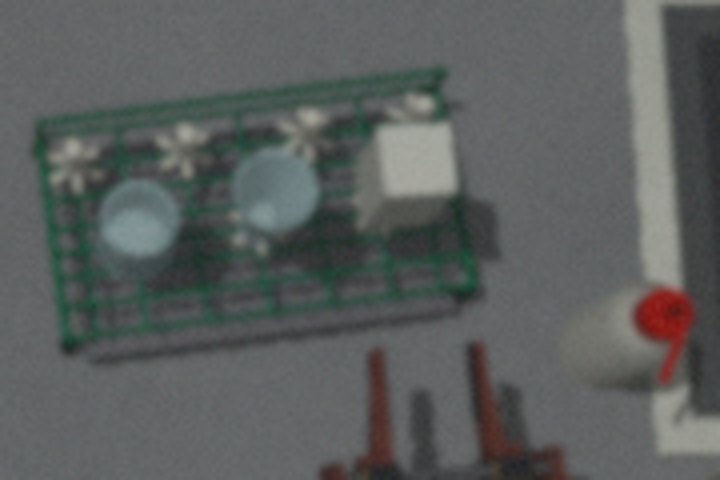

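View pics/w11.png

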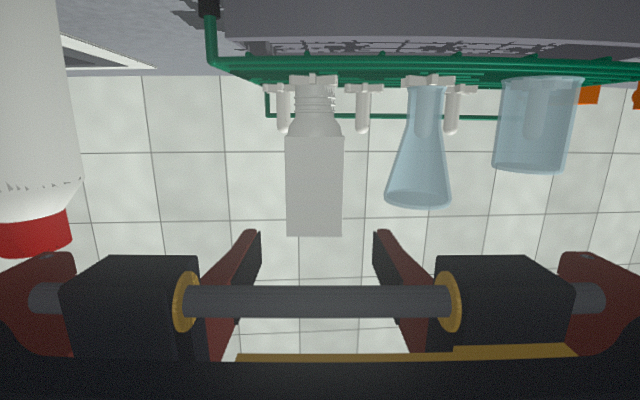

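```bash
python3 - <<'E'
from h import *
T=imaging.camera_info("top"); c=lambda x,y:(295+(x-1.5)/4,120+(y-1.5)/4)
print("bottle base centre",at_z(T,c(418,161),185))
a,b=at_z(T,c(95,360),28),at_z(T,c(462,310),28); n=np.array([.992,.127,0]); print("tray front along rack x from centre",[(p-np.array([603,-140,28]))@n for p in (a,b)])
print(ctrl.get_obs()["t"])
workorder.close_job()
E
```

```text
bottle base centre [ 600.6517926  -243.16242435  185.        ]
tray front along rack x from centre [np.float64(-105.03398539602377), np.float64(-100.88132655937747)]
34.85
the job is handed in; nothing more can be done
```

I pushed the tray home, stood the bottle mouth down on the tall peg, and handed the job in at 34.9 s of the 66 s allowed. The interface gave no verdict.

**Tray:** I pushed it with closed fingers until it met its stop (18–25 N along the push, no further movement). In the last top view its front wall lies 101–105 mm before the rack's centre; fully home is 100 mm. That reading has a few mm of error, so it does not by itself prove the 5 mm limit. The hard stop is the stronger evidence.

**Bottle:** The moves only turn the tool about its own axis. To bring the tool level and the bottle mouth down, I drove the arm against its reach limit and then turned the wrist. I lowered the bottle in small steps, and it touched the foot at about 6 N. While still in the jaws it leaned about 7° (0.13 rad), and it settled when released.

**Last checks:**
- **Position:** the last pictures show the bottle upright with its rim on the star foot. The centre of its base, about 135 mm above the rim, is at (601, −243), within 2 mm of the measured peg axis at (602, −242).
- **Rest of the scene:** the beaker, flask and wash bottle look undisturbed, but I did not measure them. I last saw the brush unmoved in the overhead view before lowering the bottle, and the arm did not go near it after that.
- **Gripper:** it is about 130 mm back and touches nothing.

**Disagreements:** the scene camera and the position computed from the wrist camera differed by 3–8 mm on where the bottle's mouth was. I corrected by eye as I lowered it, and felt no side load on the peg.

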